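# Load the label dispenser from the latched reel case

## Task

Load the label dispenser: swing the brass latch lever on the reel case aside and open the lid fully, then take the spindle by its wooden handle, push it through all the label reels standing in the case and lift them out together as one stack. Lay the loaded spindle in both forks of the dispenser stand and let go, then close the case lid and swing the latch lever back over it. Leave everything else on the table where it is.

Things in the scene. Friction and masses are not known exactly. Their poses are not given: they have to be found in the camera images.
- board: fixed round wooden board, 640 mm across, on which everything stands; its top is 14 mm above the table top (world z = 0.014). Origin: centre of its underside
- case: fixed wooden reel case on the left, 86 (x) x 152 (y) x 74 mm without lid. Origin: centre of underside; z up, x towards the lid hinge, y along the row of reels, whose common axis is 40 mm above the origin. End walls: outer faces at y = +-74 mm, 6 mm thick, each with a slot 28 mm wide, open at the top, bottom 26 mm up; the spindle goes in at the +y end, which has free space beyond, and rises out of the slots
- lid (a joint): the case's flat lid, 7 mm thick: 0 shut, grows as it opens upwards to 1.85 rad (1.3 and more counts as open). A friction hinge holds it where it is left; about 2 to 3 N at its knob moves it
- lid_knob (a point): centre of the lid's brass T knob, a bar 18 mm diameter and 24 long with flat ends, parallel to the hinge, near the lid's front edge, 24 mm above the lid's upper face on an 8 mm thick stem; 64 mm from the hinge line along -x of the case and 31 mm above it when shut, and 30 mm to -y of the case's middle
- lid_hinge (a point): a point on the lid's hinge line, which runs along the case's y axis (moves with the case only)
- latch (a joint): flat brass latch lever on the case's front, on an upright pin. At 0 its tongue lies over the lid's front edge and its tail points away from the case (case -x); grows to 1.6 rad as the tail swings anticlockwise seen from above, towards case -y. From 1.1 rad the lid is free; below that it blocks the lid. Stays where left; under 1 N at the post moves it
- latch_post (a point): middle of the upright brass post on the latch lever's tail, 10 mm diameter, standing 27 mm above the tail; the point lies 12 mm below its top, 33 mm from the pivot and 21 mm above the lever's underside
- latch_pivot (a point): the latch lever's upright pivot axis, at the lever's underside (moves with the case only)
- spindle: spindle, 250 mm long, 120 g. Origin on its axis, mid shaft; x towards the tip. Shaft 10 mm diameter, tip head 18 mm diameter ending at x = 94; collars 18 mm diameter, 3 thick, at x = +-68.5, between which the reels hang; bare necks |x| 70 to 86 for the forks; square wooden handle 18 x 18, x -156 to -86. Starts lying on the right of the table, its axis 9 mm above the board
- spindle_handle (a point): middle of the spindle's wooden handle, on the axis (x = -121 mm)
- stand: fixed dark steel dispenser stand, base 80 (x) x 180 (y) x 8 mm, nearer to the robot than the case. Origin: centre of its underside, z up; two upright V forks of 6 mm sheet at y = +78 and -78 mm, their mouths about 50 mm wide, 80 mm high
- stand_seat (a point): point midway between the forks, 60 mm above the stand's underside, where the middle of the spindle (its origin) comes to rest, the spindle lying along the stand's y axis, either way round; the frame is parallel to the stand's
- reel_0: paper label reel, 60 mm outer diameter, 30 thick, 40 g, round hole 30 mm; origin at its centre, its y along the hole. Two to four reels stand on edge in the case at 32 mm pitch, some places may be empty (absent: no pose). On a lifted spindle its centre hangs 10 mm below the spindle's axis
- reel_1: paper label reel, 60 mm outer diameter, 30 thick, 40 g, round hole 30 mm; origin at its centre, its y along the hole. Two to four reels stand on edge in the case at 32 mm pitch, some places may be empty (absent: no pose). On a lifted spindle its centre hangs 10 mm below the spindle's axis
- reel_2: paper label reel, 60 mm outer diameter, 30 thick, 40 g, round hole 30 mm; origin at its centre, its y along the hole. Two to four reels stand on edge in the case at 32 mm pitch, some places may be empty (absent: no pose). On a lifted spindle its centre hangs 10 mm below the spindle's axis
- reel_3: paper label reel, 60 mm outer diameter, 30 thick, 40 g, round hole 30 mm; origin at its centre, its y along the hole. Two to four reels stand on edge in the case at 32 mm pitch, some places may be empty (absent: no pose). On a lifted spindle its centre hangs 10 mm below the spindle's axis
- cork_a: cork, 24 mm diameter, 44 tall, standing left between case and stand (not part of the job, leave it). Origin: centre of its underside
- cork_b: cork, 24 mm diameter, 44 tall, standing right between case and stand (not part of the job, leave it). Origin: centre of its underside

How it is judged:
On the way, in this order (a step that is already met when the one before it is completed fails the run):
1. the latch lever is swung clear of the lid (past 1.1 rad) with the lid still shut (value of joint latch above 1.1 rad and value of joint lid below 0.1 rad), for 0.2 s.
2. the lid is open (past 1.3 rad) (value of joint lid above 1.3 rad), for 0.2 s.
3. all the reels hang on the spindle together, lifted clear of the case (spindle's middle more than 0.125 m up) (x of reel_0 in the frame of spindle between -0.06 and 0.06 m and y of reel_0 in the frame of spindle between -0.014 and 0.014 m and z of reel_0 in the frame of spindle between -0.014 and 0.014 m and angle between the y axis of each of reel_0, reel_1, reel_2, reel_3 and the x axis of spindle, either way round below 0.35 rad and x of reel_1 in the frame of spindle between -0.06 and 0.06 m and y of reel_1 in the frame of spindle between -0.014 and 0.014 m and z of reel_1 in the frame of spindle between -0.014 and 0.014 m and x of reel_2 in the frame of spindle between -0.06 and 0.06 m and y of reel_2 in the frame of spindle between -0.014 and 0.014 m and z of reel_2 in the frame of spindle between -0.014 and 0.014 m and x of reel_3 in the frame of spindle between -0.06 and 0.06 m and y of reel_3 in the frame of spindle between -0.014 and 0.014 m and z of reel_3 in the frame of spindle between -0.014 and 0.014 m and height (world z) of spindle above 0.125 m and height (world z) of each of reel_0, reel_1, reel_2, reel_3 above 0.105 m), for 0.3 s.
At the end, for the whole second after the job is handed in: spindle at rest in both forks (middle within 6 mm sideways, 8 mm lengthwise, 6 mm in height of the seat point, along the stand within 0.08 rad), every reel threaded on it between the collars; lid shut (under 0.06 rad), latch lever over it (under 0.35 rad) (x of spindle in the frame of stand_seat between -0.006 and 0.006 m and y of spindle in the frame of stand_seat between -0.008 and 0.008 m and z of spindle in the frame of stand_seat between -0.006 and 0.006 m and angle between the x axis of spindle and the y axis of stand, either way round below 0.08 rad and x of reel_0 in the frame of spindle between -0.06 and 0.06 m and y of reel_0 in the frame of spindle between -0.014 and 0.014 m and z of reel_0 in the frame of spindle between -0.014 and 0.014 m and angle between the y axis of each of reel_0, reel_1, reel_2, reel_3 and the x axis of spindle, either way round below 0.35 rad and x of reel_1 in the frame of spindle between -0.06 and 0.06 m and y of reel_1 in the frame of spindle between -0.014 and 0.014 m and z of reel_1 in the frame of spindle between -0.014 and 0.014 m and x of reel_2 in the frame of spindle between -0.06 and 0.06 m and y of reel_2 in the frame of spindle between -0.014 and 0.014 m and z of reel_2 in the frame of spindle between -0.014 and 0.014 m and x of reel_3 in the frame of spindle between -0.06 and 0.06 m and y of reel_3 in the frame of spindle between -0.014 and 0.014 m and z of reel_3 in the frame of spindle between -0.014 and 0.014 m and value of joint lid below 0.06 rad and value of joint latch below 0.35 rad and linear speed of spindle below 0.03 m/s and linear speed of each of reel_0, reel_1, reel_2, reel_3 below 0.05 m/s); the robot touches nothing.
It fails at once if a thing that is not part of the job is shifted more than 4 cm (distance of any of cork_a, cork_b from where it was at the start of the episode above 0.04 m).
Of reel_0, reel_1, reel_2, reel_3 only 2 to 4 are there at a start; the rules pass over those that are not, and their reading is None.
At some moment in a run one of spindle may be knocked a few centimetres aside while the robot is not near it.
It also fails if it takes over 184 s, if anything falls off the work surface, if the arm or the gripper's body presses on something with over 40 N, if the wrist force passes 120 N, or if a joint passes its speed limit or range.

## Robot

A 6-joint arm with a two-finger parallel gripper is mounted at the origin on a cart in front of the work surface, level with it; the furniture and walls round the work are solid. World frame = base frame: x ahead of the robot, y to its left, z up, the work surface at z = 0. Lengths are in m, angles in rad, forces in N, time in s.
With the tool pointing down it reaches from about 0.35 to 0.925 m from the base axis. Payload 6.4 kg.
Tool frame: the origin (TCP) lies where the fingers leave the gripper's body, on its centre line; the fingertips stand 97 mm ahead of it and the grasp point (between the pads) lies 78 mm ahead of it; z points along the fingers, y is the line along which they close (so a half turn about z gives the same grasp; the last joint's range is limited). The gripper opens to 94 mm and grips with 3 to 60 N. Pads are 16 mm wide; open, the fingers measure 119 mm over their backs; the gripper's body (75 mm by 177 mm) begins 78 mm behind the grasp point.
Start: joints at [1.103, 0.245, 1.558, -0, 1.339, -0.174], TCP at [0.188, 0.622, 0.303] pointing down, gripper open.
Joint ranges: [-3.13, 3.13], [-1.02, 2.26], [0.13, 2.54], [-0.95, 4.09], [0.21, 2.88], [-2.74, 2.74]. Speed limits (rad/s): [2.57, 2.57, 3.14, 3.14, 3.14, 3.14].

## Interface

Orientations are given as a unit quaternion [w, x, y, z].
In Python, from cell import sensors, read_camera, camera_info, workorder gives the robot as it stands.
- The arm moves only by the tool carry_out, never from a script. Its arguments are lists of equal length, an entry for each row: "travel": the shift along the tool's x, y, z in cm, a list of three; "delta_rot": the turn, a rotation vector about the tool's x, y, z in rad, a list of three; "gripper": the closure in counts, from 0 (fully open) to 255 (shut). A call has 1 to 10 rows; each row is the pose to reach, as a shift and turn from the pose commanded when the call began, along the tool's axes at that moment; what a row does not reach only later rows make up. A row lasts 1/10 s, in which the tool goes at most 50 mm and 8.59 degrees, less where a joint would pass 70% of its speed; a pose out of reach is approached as far as the arm can. A call with a gripper value outside its range is refused whole. The fingers move at their own pace and stop on an object; "force" is the grip in N (left out, the last holds). Time passes only in rows, so rows that repeat a pose let the fingers close. It gives the time, the measured TCP pose, the force, the opening and the grip force at its end, in the units of the state.
- sensors.observe(): the state, without advancing time (a new reading comes with each control period).
- read_camera(name): name is "side" or "top"; returns the picture (384x512x3 uint8, red, green, blue); there is no depth.
- camera_info(name): a dict with "intrinsics" (3x3 intrinsics, pixels), "k1" (the pictures are not rectified: a ray, as slopes to the right and down, at radius r is drawn at 1 + k1 r^2 times it, then the intrinsics apply), "extrinsics" (4x4, takes a point from world to camera coordinates). Camera axes: x right, y up, looking along -z (the intrinsics and any distortion apply to the point x, -y, -z); pixel columns grow to the right and rows downward; lengths in m; the calibration is good to about 2 mm. A picture is of the moment at which its call begins. camera_info takes no time and is no camera call.
- workorder.job_done(): hands the job in; it is judged then, once.
The state is a dict: "t": time; "joints": joint angles; "joint_velocities": joint speeds; "joint_torque": joint torques, N m; "eef_pos": TCP position; "tool_rot": TCP orientation; "contact_force": force on the tool from outside, world axes, zero at the start; "ft_torque": the same for the moment, N m; "gripper_width": opening from 0.0 (shut) to 1.0 (fully open); "grasp_force": force on a finger pad.
Only numpy, scipy, OpenCV 4.12 (cv2) and the standard library are available. Lean on these libraries where they do the work, as an engineer would, in place of code of your own. Each camera call takes 0.05 s, during which the arm holds its last target. There are 200 camera calls.

## Working session

There is one attempt and no reset: what is moved stays moved. The work goes in short steps, Python scripts to look and compute and a tool call to move; the robot and the scene stay as the last step left them, time stands still between calls to the robot, and variables do not carry over. Pictures are saved under pics/ and viewed, at most 14 in all, crops included, and the job is handed in when it is done.

Besides the shell and the picture viewer there is one more tool, called after ">>>" in YAML: its name, and indented under it one key for each argument. carry_out: Moves the arm, as the interface text tells. Its arguments: {"type":"object","properties":{"travel":{"type":"array","items":{"type":"array","items":{"type":"number"}}},"delta_rot":{"type":"array","items":{"type":"array","items":{"type":"number"}}},"gripper":{"type":"array","items":{"type":"number"}},"force":{"type":"number"}},"required":["travel","delta_rot","gripper"]}

```bash
mkdir -p pics; ls
python3 - <<'E'
from cell import sensors, read_camera, camera_info
import cv2
for n in("side","top"):
    im=read_camera(n); cv2.imwrite(f"pics/{n}0.png",cv2.resize(im[:,:,::-1],(800,600),interpolation=cv2.INTER_CUBIC))
    c=camera_info(n); print(n,c)
print(sensors.observe())
E
```

```text
pics
side {'intrinsics': array([[444.04617693,   0.        , 247.96919948],
       [  0.        , 444.04617693, 189.87806695],
       [  0.        ,   0.        ,   1.        ]]), 'k1': -0.088398385962125, 'extrinsics': array([[-0.9616338 , -0.27346281,  0.02187521,  0.49803538],
       [ 0.12206361, -0.35509757,  0.92682587, -0.19081965],
       [-0.24568458,  0.89393725,  0.37485368, -0.92207599],
       [ 0.        ,  0.        ,  0.        ,  1.        ]])}
top {'intrinsics': array([[427.06375056,   0.        , 256.01540312],
       [  0.        , 427.06375056, 191.52860959],
       [  0.        ,   0.        ,   1.        ]]), 'k1': -0.06676987254772046, 'extrinsics': array([[ 5.37306662e-03, -9.99536187e-01, -2.99756600e-02,
        -2.18589489e-02],
       [ 9.89317330e-01,  9.46407731e-04,  1.45774910e-01,
        -5.30259205e-01],
       [-1.45678929e-01, -3.04386983e-02,  9.88863558e-01,
        -1.02185085e+00],
       [ 0.00000000e+00,  0.00000000e+00,  0.00000000e+00,
         1.00000000e+00]])}
{'t': 0.1, 'joints': array([ 1.10291582e+00,  2.45721476e-01,  1.55884330e+00, -2.06946406e-05,
        1.33869740e+00, -1.74111393e-01]), 'joint_velocities': array([-0.00017618, -0.00162555, -0.00137538,  0.00130074, -0.00226485,
       -0.00149271]), 'joint_torque': array([ 6.46808166e-04, -4.16918850e+01, -3.15523660e+01,  6.87100575e-02,
        3.10327776e-02, -6.58746649e-05]), 'eef_pos': array([0.18805527, 0.62182551, 0.30169621]), 'tool_rot': array([-2.53823063e-04,  1.46354537e-01,  9.89231850e-01, -7.95298557e-04]), 'contact_force': array([-0.28123334, -0.18784753,  0.32503057]), 'ft_torque': array([-0.01656739, -0.0061069 ,  0.01295744]), 'grasp_force': 0.0, 'gripper_width': 0.9984072807046517}
```

View pics/top0.png

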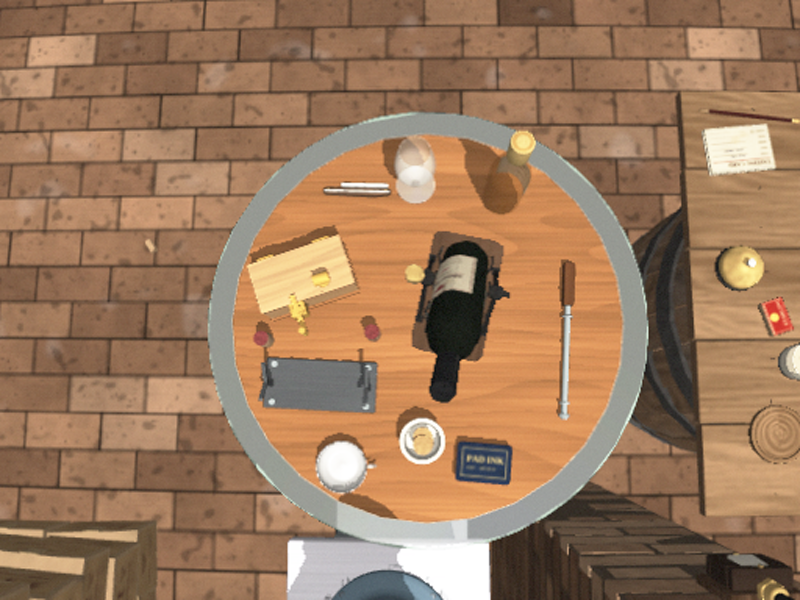

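View pics/side0.png

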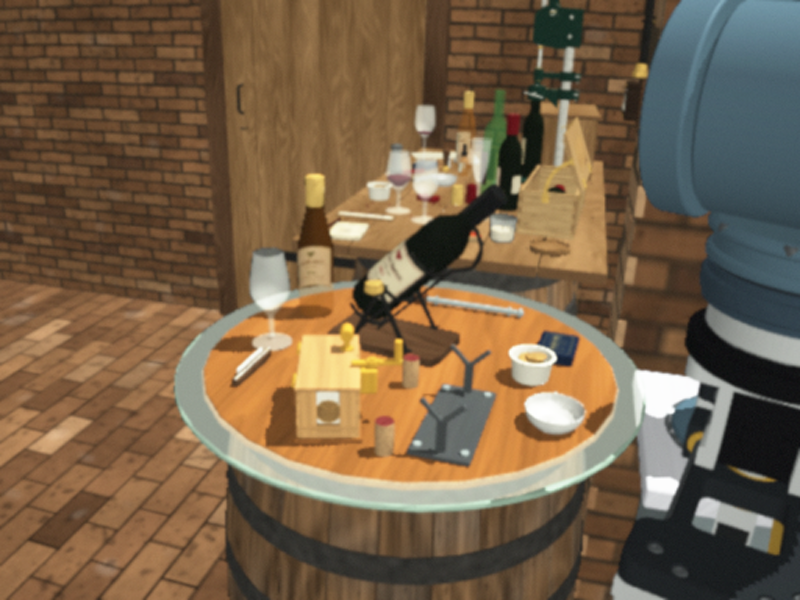

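The top view shows the case at (303,275), latch at (298,305), stand at (318,383) and spindle from handle (568,285) to tip (563,415). The side view shows the case at (330,385) and the stand at (455,425). I'll zoom in to measure.

```bash
cat > h.py <<'E'
import numpy as np, cv2
from scipy.optimize import least_squares
from scipy.spatial.transform import Rotation as R
from cell import sensors, read_camera, camera_info
C={n:camera_info(n) for n in("side","top")}
def proj(n,P):
    c=C[n]; P=np.atleast_2d(P); E=c["extrinsics"]; q=P@E[:3,:3].T+E[:3,3]
    s=np.c_[q[:,0],-q[:,1]]/-q[:,2:]; r2=(s**2).sum(1,keepdims=True); s=s*(1+c["k1"]*r2)
    K=c["intrinsics"]; return s*[K[0,0],K[1,1]]+K[:2,2]
def atz(n,uv,z):
    return least_squares(lambda p:proj(n,[p[0],p[1],z])[0]-uv,[.6,0]).x
def tri(us,ut):
    r=least_squares(lambda p:np.r_[proj("side",p)[0]-us,proj("top",p)[0]-ut],[.6,.1,.05]); return r.x,np.sqrt(r.cost)
def fit(obs,p0=(.6,.15,.3),z=.014):
    """planar pose; obs: list (cam,(u,v),local xyz)"""
    def f(p):
        c,s=np.cos(p[2]),np.sin(p[2]); o=[]
        for n,uv,l in obs: o.append(proj(n,[p[0]+c*l[0]-s*l[1],p[1]+s*l[0]+c*l[1],z+l[2]])[0]-uv)
        return np.ravel(o)
    r=least_squares(f,p0,loss="soft_l1"); return r.x,r.fun.reshape(-1,2).round(1)
def shot(n,name,box=None,s=1):
    im=read_camera(n)[:,:,::-1]; cv2.imwrite(f"pics/{name}_raw.png",im)
    if box: x0,y0,x1,y1=box; im=im[y0:y1,x0:x1]
    cv2.imwrite(f"pics/{name}.png",cv2.resize(im,None,fx=s,fy=s,interpolation=cv2.INTER_CUBIC))
E
python3 - <<'E'
from h import *
shot("top","t1",(140,140,270,270),4.6)
shot("side","s1",(170,190,330,300),5)
shot("top","t1s",(345,160,375,275),5)
E
```

```text
(no output)
```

View pics/t1.png

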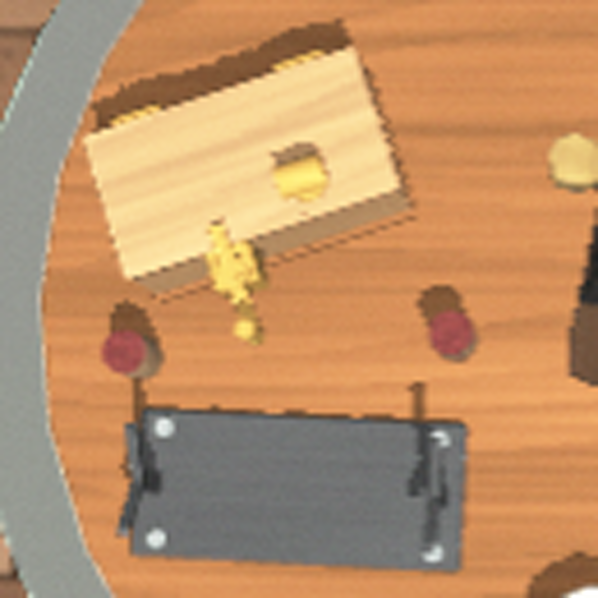

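View pics/s1.png

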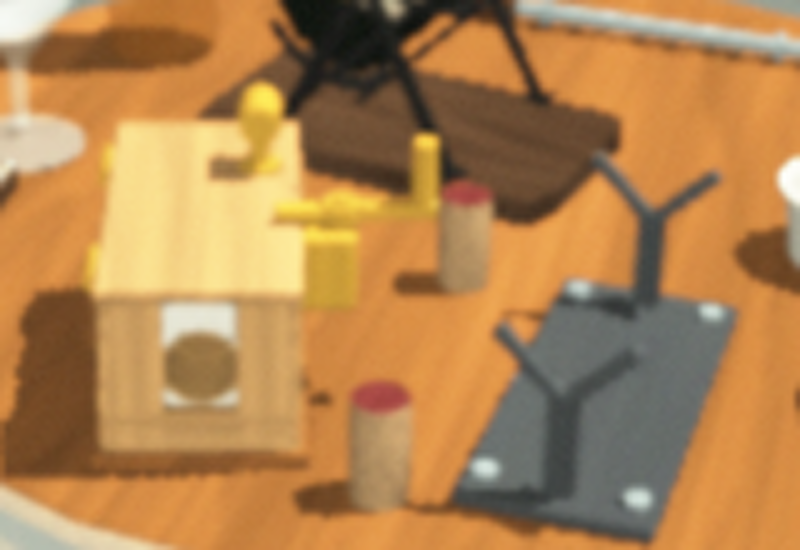

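The top crop shows the lid corners, the knob at (301,178), the post top at (246,328) and the stand base. The side crop shows the lid top, the post at x=427 and the forks. Next I'll fit poses.

```bash
cat > m1.py <<'E'
from h import *
T=lambda u,v:((u+.5)/4.6-.5+140,(v+.5)/4.6-.5+140)
S=lambda u,v:((u+.5)/5-.5+170,(v+.5)/5-.5+190)
t=lambda u,v,*l:("top",T(u,v),l); s=lambda u,v,*l:("side",S(u,v),l)
X,Y=.043,.076
case,r=fit([t(85,140,X,Y,.081),t(350,48,X,-Y,.081),t(400,187,-X,-Y,.081),t(125,280,-X,Y,.081),
 s(118,122,X,-Y,.081),s(300,122,-X,-Y,.081),s(303,298,-X,Y,.081),s(98,297,X,Y,.081),s(98,450,.043,.074,0),s(302,452,-.043,.074,0)])
print("case",case.round(4),r.tolist())
st,r=fit([t(145,407,.04,.09,.008),t(467,423,.04,-.09,.008),t(461,570,-.04,-.09,.008),t(132,552,-.04,.09,.008),
 s(565,282,.04,-.09,.008),s(737,312,-.04,-.09,.008),s(655,530,-.04,.09,.008),s(458,492,.04,.09,.008)],(.5,.15,0))
print("stand",st.round(4),r.tolist())
c,sn=np.cos(case[2]),np.sin(case[2])
def loc(P): d=np.array(P[:2])-case[:2]; return np.round([c*d[0]+sn*d[1],-sn*d[0]+c*d[1],P[2]-.014],4)
for nm,a,b in[("posttop",(427,137),(246,328)),("knob",(262,105),(301,178))]:
    P,e=tri(S(*a),T(*b)); print(nm,P.round(4),"case frame",loc(P),e)
for nm,a in [("corkA",(123,352)),("corkB",(453,336))]: print(nm,atz("top",T(*a),.058).round(3))
# spindle by thresholds in raw
im=cv2.imread("pics/t1s_raw.png"); 
print("spindle ends", [atz("top",(u/1.5625,v/1.5625),.023).round(3) for u,v in[(568.5,261),(563.5,418)]])
for u,v in ((340,465),(422,440),(415,170),(520,140),(470,250),(440,400)): print(atz("top",(u/1.5625,v/1.5625),.05).round(3),end=' ')
E
python3 m1.py
```

```text
case [0.5624 0.1315 0.3352] [[-1.9, -1.7], [0.6, -2.3], [0.9, 0.9], [-0.1, 1.5], [-1.6, -0.3], [1.1, -0.5], [2.3, -1.6], [-2.3, -1.0], [-0.9, 3.9], [2.1, 3.0]]
stand [ 0.3958  0.1079 -0.0377] [[-1.2, 0.2], [0.2, -0.2], [-0.0, 0.3], [-0.6, 0.8], [-0.1, -1.7], [0.4, -1.7], [0.2, -0.0], [-1.5, -0.7]]
posttop [0.4724 0.1192 0.1311] case frame [-0.0891  0.018   0.1171] 0.05608520974392989
knob [0.5493 0.0951 0.1232] case frame [-0.0243 -0.0301  0.1092] 0.33359412132294836
corkA [0.467 0.198]
corkB [0.476 0.022]
spindle ends [array([ 0.596, -0.293]), array([ 0.344, -0.277])]
[0.273 0.07 ] [ 0.311 -0.055] [ 0.74  -0.044] [ 0.791 -0.215] [ 0.608 -0.131] [ 0.372 -0.083]
```

View pics/t1s.png

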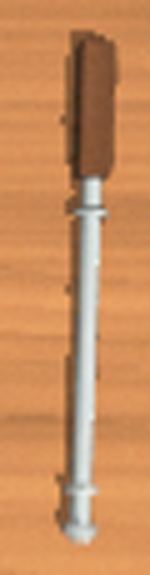

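```bash
cat >> m1.py <<'E'
print()
obs=lambda xf,xb,Y,h:[t(85,140,xb,Y,h),t(350,48,xb,-Y,h),t(400,187,-xf,-Y,h),t(125,280,-xf,Y,h),
 s(118,122,xb,-Y,h),s(300,122,-xf,-Y,h),s(303,298,-xf,Y,h),s(98,297,xb,Y,h),s(98,450,xb,.074,0),s(302,452,-xf,.074,0)]
def f(p,full=0):
    z=.014+p[6]; c,sn=np.cos(p[2]),np.sin(p[2])
    return np.array([proj(n,[p[0]+c*l[0]-sn*l[1],p[1]+sn*l[0]+c*l[1],z+l[2]])[0]-uv for n,uv,l in obs(p[3],p[3],p[4],p[5])])
r=least_squares(lambda p:np.r_[f(p).ravel(),(p[6])/.002],[.56,.13,.33,.043,.076,.081,0],loss="soft_l1",x_scale=[.1,.1,.1,.01,.01,.01,.01]); print(r.x.round(4)); print(f(r.x).round(1).tolist())
E
python3 m1.py|tail -2
```

```text
[0.5623 0.1313 0.3288 0.0393 0.0748 0.0723 0.0063]
[[-0.5, -0.5], [1.0, -0.3], [0.2, 0.0], [0.1, -0.1], [0.4, 0.8], [-0.3, 0.8], [0.1, -0.8], [-0.4, -0.4], [0.8, 1.1], [0.1, 0.4]]
```

```bash
cat >> h.py <<'E'
CASE=np.array([.5623,.1313,.329]); STAND=np.array([.3958,.1079,-.0377])
def c2w(l,F=CASE,z=.014):
    c,s=np.cos(F[2]),np.sin(F[2]); return np.array([F[0]+c*l[0]-s*l[1],F[1]+s*l[0]+c*l[1],z+l[2]])
def Rt(yaw,tilt=0,axis=None):
    """tool down, tool y at yaw(rad); then tilt about world axis through rotvec"""
    M=R.from_euler("z",yaw)*R.from_matrix([[0,1,0],[1,0,0],[0,0,-1]]).inv()
    M=R.from_matrix(np.c_[[-np.sin(yaw),np.cos(yaw),0],[np.cos(yaw),np.sin(yaw),0],[0,0,-1]])
    return R.from_rotvec(np.array(axis)*tilt)*M if axis is not None else M
def plan(T,lead=.078):
    """T: list of (pos of the point `lead` ahead of TCP, Rotation)"""
    o=sensors.observe(); q=o["tool_rot"]; R0=R.from_quat([*q[1:],q[0]]); p0=o["eef_pos"]
    for p,M in T:
        tcp=np.array(p)-M.as_matrix()[:,2]*lead
        print((R0.inv().apply(tcp-p0)*100).round(2).tolist(),(R0.inv()*M).as_rotvec().round(3).tolist(),"tcp",tcp.round(3))
    print("t",o["t"].__round__(2),"p",p0.round(4),"j",np.round(o["joints"],2),"F",np.round(o["contact_force"],1),"w",round(o["gripper_width"],3),"g",round(o["grasp_force"],1))
E
python3 - <<'E'
from h import *
M=Rt(CASE[2]+np.pi/2)
p=np.array([.4724,.1192,.125])
plan([(p+[0,0,.08],M),(p,M)])
E
```

```text
[-41.77, -39.89, 1.94] [-0.001, -0.0, -0.623] tcp [0.472 0.119 0.283]
[-41.77, -39.89, 9.94] [-0.001, -0.0, -0.623] tcp [0.472 0.119 0.203]
t 0.25 p [0.1882 0.622  0.3022] j [ 1.1   0.25  1.56 -0.    1.34 -0.17] F [ 0.5  0.6 -0.7] w 0.999 g 0.0
```

>>> carry_out:
  travel:
    - [-41.8,-39.9,1.9]
    - [-41.8,-39.9,1.9]
    - [-41.8,-39.9,1.9]
    - [-41.8,-39.9,1.9]
    - [-41.8,-39.9,1.9]
    - [-41.8,-39.9,1.9]
    - [-41.8,-39.9,1.9]
    - [-41.8,-39.9,1.9]
    - [-41.8,-39.9,1.9]
    - [-41.8,-39.9,1.9]
  delta_rot:
    - [0,0,-0.623]
    - [0,0,-0.623]
    - [0,0,-0.623]
    - [0,0,-0.623]
    - [0,0,-0.623]
    - [0,0,-0.623]
    - [0,0,-0.623]
    - [0,0,-0.623]
    - [0,0,-0.623]
    - [0,0,-0.623]
  gripper: [0,0,0,0,0,0,0,0,0,0]

```text
t: 1.25
eef_pos: [0.4312, 0.1919, 0.2867]
tool_rot: [0.0, -0.164, 0.986, 0.0]
contact_force: [-0.2, 0.8, 1.7]
gripper_width: 0.997
grasp_force: 0.0
```

Run:
```python
from h import *
M=Rt(CASE[2]+np.pi/2)
p=np.array([.4724,.1192,.125])
plan([(p+[0,0,.08],M),(p,M)])
```

```text
[-1.55, -8.21, 0.37] [-0.0, 0.001, 0.0] tcp [0.472 0.119 0.283]
[-1.54, -8.21, 8.37] [-0.0, 0.001, 0.0] tcp [0.472 0.119 0.203]
t 1.25 p [0.4312 0.1919 0.2867] j [ 0.18 -0.17  2.02  0.    1.3  -1.72] F [-0.2  0.8  1.7] w 0.997 g 0.0
```

>>> carry_out:
  travel:
    - [0,0,0]
    - [0,0,0]
    - [0,0,0]
  delta_rot:
    - [0,0,0]
    - [0,0,0]
    - [0,0,0]
  gripper: [0,0,0]

```text
t: 1.55
eef_pos: [0.4302, 0.1946, 0.2864]
tool_rot: [-0.0, -0.164, 0.986, 0.0]
contact_force: [-0.3, -0.2, 0.2]
gripper_width: 0.996
grasp_force: 0.0
```

Run:
```python
from h import *
M=Rt(CASE[2]+np.pi/2)
p=np.array([.4724,.1192,.125])
plan([(p+[0,0,.08],M),(p,M)])
```

```text
[-1.55, -8.5, 0.34] [0.0, -0.0, 0.001] tcp [0.472 0.119 0.283]
[-1.55, -8.51, 8.34] [0.0, -0.0, 0.001] tcp [0.472 0.119 0.203]
t 1.55 p [0.4302 0.1946 0.2864] j [ 0.18 -0.17  2.02  0.    1.3  -1.72] F [-0.3 -0.2  0.2] w 0.996 g 0.0
```

>>> carry_out:
  travel:
    - [-1.6,-8.5,0.3]
    - [-1.6,-8.5,0.3]
    - [-1.6,-8.5,2.3]
    - [-1.6,-8.5,5.3]
    - [-1.6,-8.5,8.3]
    - [-1.6,-8.5,8.3]
    - [-1.6,-8.5,8.3]
    - [-1.6,-8.5,8.3]
    - [-1.6,-8.5,8.3]
    - [-1.6,-8.5,8.3]
  delta_rot:
    - [0,0,0]
    - [0,0,0]
    - [0,0,0]
    - [0,0,0]
    - [0,0,0]
    - [0,0,0]
    - [0,0,0]
    - [0,0,0]
    - [0,0,0]
    - [0,0,0]
  gripper: [0,0,0,0,0,0,255,255,255,255]
  force: 8

```text
t: 2.55
eef_pos: [0.4739, 0.1187, 0.2048]
tool_rot: [0.001, -0.164, 0.986, -0.0]
contact_force: [-0.1, -0.4, 0.7]
gripper_width: 0.694
grasp_force: 0.0
```

>>> carry_out:
  travel:
    - [0,0,0]
    - [0,0,0]
    - [0,0,0]
    - [0,0,0]
  delta_rot:
    - [0,0,0]
    - [0,0,0]
    - [0,0,0]
    - [0,0,0]
  gripper: [255,255,255,255]

```text
t: 2.95
eef_pos: [0.4733, 0.1184, 0.2035]
tool_rot: [0.0, -0.164, 0.986, 0.0]
contact_force: [0.4, 0.3, 0.2]
gripper_width: 0.358
grasp_force: 0.0
```

Run:
```python
from h import *
M=Rt(CASE[2]+np.pi/2)
o=sensors.observe(); g=o["eef_pos"]-[0,0,.078]
plan([])
piv=g-(c2w([-.033,0,0])-c2w([0,0,0]))
T=[(piv+c2w([-.033*np.cos(a),-.033*np.sin(a),0])-c2w([0,0,0]),M) for a in np.linspace(0,1.4,8)]
plan(T)
shot("top","t2",(140,140,270,270),4)
```

```text
t 2.95 p [0.4733 0.1184 0.2035] j [ 0.01 -0.02  2.04  0.    1.12 -1.89] F [0.4 0.3 0.2] w 0.358 g 0.0
[-0.0, 0.0, 0.0] [0.0, 0.0, 0.0] tcp [0.473 0.118 0.203]
[-0.07, -0.66, -0.0] [0.0, 0.0, 0.0] tcp [0.476 0.112 0.203]
[-0.26, -1.29, -0.0] [0.0, 0.0, 0.0] tcp [0.48  0.107 0.203]
[-0.58, -1.86, -0.0] [0.0, 0.0, 0.0] tcp [0.485 0.103 0.203]
[-1.0, -2.37, -0.0] [0.0, 0.0, 0.0] tcp [0.49  0.099 0.203]
[-1.52, -2.78, -0.0] [0.0, 0.0, 0.0] tcp [0.497 0.097 0.203]
[-2.1, -3.08, -0.0] [0.0, 0.0, 0.0] tcp [0.503 0.096 0.203]
[-2.74, -3.25, -0.0] [0.0, 0.0, 0.0] tcp [0.51  0.097 0.203]
t 2.95 p [0.4733 0.1184 0.2035] j [ 0.01 -0.02  2.04  0.    1.12 -1.89] F [0.4 0.3 0.2] w 0.358 g 0.0
```

>>> carry_out:
  travel:
    - [0,0,0]
    - [0,0,0]
    - [0,0,0]
    - [0,0,0]
    - [0,0,0]
  delta_rot:
    - [0,0,0]
    - [0,0,0]
    - [0,0,0]
    - [0,0,0]
    - [0,0,0]
  gripper: [255,255,255,255,255]

```text
t: 3.5
eef_pos: [0.4732, 0.1185, 0.2034]
tool_rot: [-0.0, -0.164, 0.986, 0.0]
contact_force: [-1.5, 1.0, 1.1]
gripper_width: 0.102
grasp_force: 8.0
```

Gripped (10 mm wide). Swing the latch.

>>> carry_out:
  travel:
    - [-0.1,-0.7,0]
    - [-0.3,-1.3,0]
    - [-0.6,-1.9,0]
    - [-1.0,-2.4,0]
    - [-1.5,-2.8,0]
    - [-2.1,-3.1,0]
    - [-2.7,-3.3,0]
    - [-3.0,-3.3,0]
    - [-3.0,-3.3,0]
    - [-3.0,-3.3,0]
  delta_rot:
    - [0,0,0]
    - [0,0,0]
    - [0,0,0]
    - [0,0,0]
    - [0,0,0]
    - [0,0,0]
    - [0,0,0]
    - [0,0,0]
    - [0,0,0]
    - [0,0,0]
  gripper: [255,255,255,255,255,255,255,255,255,255]

```text
t: 4.5
eef_pos: [0.5102, 0.0991, 0.2026]
tool_rot: [-0.004, -0.164, 0.987, 0.004]
contact_force: [-9.8, 12.9, 5.4]
gripper_width: 0.124
grasp_force: 8.0
```

>>> carry_out:
  travel:
    - [-2.8,-3.2,0]
    - [-2.8,-3.2,0]
    - [-2.8,-3.2,0]
    - [-2.8,-3.2,0]
    - [-2.8,-3.2,0]
    - [-2.8,-3.2,-4.0]
    - [-2.8,-3.2,-8.0]
    - [-2.8,-3.2,-8.0]
    - [-2.8,-3.2,-8.0]
  delta_rot:
    - [0,0,0]
    - [0,0,0]
    - [0,0,0]
    - [0,0,0]
    - [0,0,0]
    - [0,0,0]
    - [0,0,0]
    - [0,0,0]
    - [0,0,0]
  gripper: [100,100,100,100,100,100,100,100,100]

```text
t: 5.4
eef_pos: [0.5501, 0.075, 0.2846]
tool_rot: [0.001, -0.164, 0.987, -0.001]
contact_force: [0.7, 0.3, -0.2]
gripper_width: 0.608
grasp_force: 0.0
```

Run:
```python
from h import *
M=Rt(CASE[2]); k=c2w([-.022,-.030,.112]); print(k)
plan([(k+[0,0,.08],M),(k,M)])
shot("side","s2",(170,190,330,300),5)
```

```text
[0.55117285 0.09580089 0.126     ]
[-0.77, 1.93, 0.06] [0.0, 0.003, 1.57] tcp [0.551 0.096 0.284]
[-0.75, 1.95, 8.06] [0.0, 0.003, 1.57] tcp [0.551 0.096 0.204]
t 5.4 p [0.5501 0.075  0.2846] j [-0.07  0.04  1.82 -0.    1.28 -1.97] F [ 0.7  0.3 -0.2] w 0.608 g 0.0
```

View pics/s2.png

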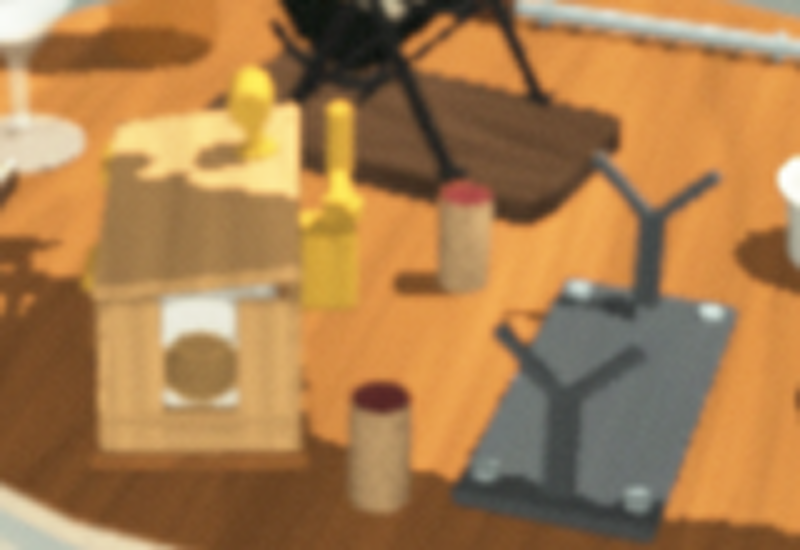

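The view shows the latch swung aside, with the post at (340,150), and the lid raised a little by the retreat. I'll grip the knob, press the lid shut again, then open it.

Run:
```python
from h import *
M=Rt(CASE[2]); k=c2w([-.020,-.036,.116]); print(k)
plan([(k+[0,0,.08],M),(k,M)])
```

```text
[0.55500417 0.09076889 0.13      ]
[-1.04, 1.3, -0.5] [-0.001, 0.0, 1.57] tcp [0.555 0.091 0.288]
[-1.05, 1.3, 7.5] [-0.001, 0.0, 1.57] tcp [0.555 0.091 0.208]
t 5.45 p [0.5493 0.0751 0.283 ] j [-0.07  0.04  1.82 -0.    1.28 -1.97] F [-0.4  0.4  1.3] w 0.611 g 0.0
```

>>> carry_out:
  travel:
    - [-1,1.3,-0.5]
    - [-1,1.3,-0.5]
    - [-1,1.3,-0.5]
    - [-1,1.3,-0.5]
    - [-1,1.3,-0.5]
    - [-1,1.3,-0.5]
    - [-1,1.3,-0.5]
    - [-1,1.3,-0.5]
    - [-1,1.3,-0.5]
    - [-1,1.3,-0.5]
  delta_rot:
    - [0,0,0.15]
    - [0,0,0.3]
    - [0,0,0.45]
    - [0,0,0.6]
    - [0,0,0.75]
    - [0,0,0.9]
    - [0,0,1.05]
    - [0,0,1.2]
    - [0,0,1.35]
    - [0,0,1.5]
  gripper: [0,0,0,0,0,0,0,0,0,0]

```text
t: 6.45
eef_pos: [0.5538, 0.0909, 0.2862]
tool_rot: [-0.001, 0.555, 0.832, -0.001]
contact_force: [0.1, -0.2, 0.3]
gripper_width: 1.003
grasp_force: 0.0
```

>>> carry_out:
  travel:
    - [0,0,0]
    - [0,0,0]
    - [0,0,0]
  delta_rot:
    - [0,0,0.07]
    - [0,0,0.07]
    - [0,0,0.07]
  gripper: [0,0,0]

```text
t: 6.75
eef_pos: [0.5541, 0.091, 0.2871]
tool_rot: [-0.001, 0.581, 0.814, -0.001]
contact_force: [0.2, -0.4, -0.6]
gripper_width: 1.002
grasp_force: 0.0
```

Run:
```python
from h import *
M=Rt(CASE[2]); k=c2w([-.020,-.036,.116]); print(k)
plan([(k+[0,0,.08],M),(k,M)])
```

```text
[0.55500417 0.09076889 0.13      ]
[-0.05, 0.08, -0.09] [-0.002, -0.001, 0.002] tcp [0.555 0.091 0.288]
[-0.06, 0.1, 7.91] [-0.002, -0.001, 0.002] tcp [0.555 0.091 0.208]
t 6.75 p [0.5541 0.091  0.2871] j [-0.04  0.05  1.8  -0.    1.29 -0.37] F [ 0.2 -0.4 -0.6] w 1.002 g 0.0
```

Descend, close (needs ~1 s), force 15.

>>> carry_out:
  travel:
    - [0,0.1,4]
    - [0,0.1,7]
    - [0,0.1,7.9]
    - [0,0.1,7.9]
    - [0,0.1,7.9]
    - [0,0.1,7.9]
    - [0,0.1,7.9]
    - [0,0.1,7.9]
    - [0,0.1,7.9]
    - [0,0.1,7.9]
  delta_rot:
    - [0,0,0]
    - [0,0,0]
    - [0,0,0]
    - [0,0,0]
    - [0,0,0]
    - [0,0,0]
    - [0,0,0]
    - [0,0,0]
    - [0,0,0]
    - [0,0,0]
  gripper: [0,0,0,0,255,255,255,255,255,255]
  force: 12

```text
t: 7.75
eef_pos: [0.5555, 0.0916, 0.2097]
tool_rot: [0.0, 0.581, 0.814, 0.0]
contact_force: [-0.2, -0.4, -0.2]
gripper_width: 0.526
grasp_force: 0.0
```

>>> carry_out:
  travel:
    - [0,0,0]
    - [0,0,0]
    - [0,0,0]
    - [0,0,0]
    - [0,0,0]
    - [0,0,0]
    - [0,0,0]
  delta_rot:
    - [0,0,0]
    - [0,0,0]
    - [0,0,0]
    - [0,0,0]
    - [0,0,0]
    - [0,0,0]
    - [0,0,0]
  gripper: [255,255,255,255,255,255,255]

```text
t: 8.45
eef_pos: [0.5559, 0.0918, 0.2093]
tool_rot: [0.001, 0.581, 0.814, 0.001]
contact_force: [6.2, 2.0, -5.1]
gripper_width: 0.185
grasp_force: 12.0
```

>>> carry_out:
  travel:
    - [0,-0.1,0.3]
    - [0,-0.2,0.5]
    - [0,-0.3,0.7]
    - [0,-0.3,0.9]
    - [0,-0.3,0.9]
    - [0,-0.3,0.9]
    - [0,-0.3,0.9]
  delta_rot:
    - [0,0,0]
    - [0,0,0]
    - [0,0,0]
    - [0,0,0]
    - [0,0,0]
    - [0,0,0]
    - [0,0,0]
  gripper: [255,255,255,255,255,255,255]

```text
t: 9.15
eef_pos: [0.5525, 0.0905, 0.2011]
tool_rot: [-0.0, 0.581, 0.814, -0.0]
contact_force: [-1.0, 0.8, 6.5]
gripper_width: 0.186
grasp_force: 12.0
```

Run:
```python
from h import *
plan([])
shot("side","s3",(170,190,330,300),5)
```

```text
t 9.15 p [0.5525 0.0905 0.2011] j [-0.04  0.15  1.86 -0.    1.13 -0.37] F [-1.   0.8  6.5] w 0.186 g 12.0
```

View pics/s3.png

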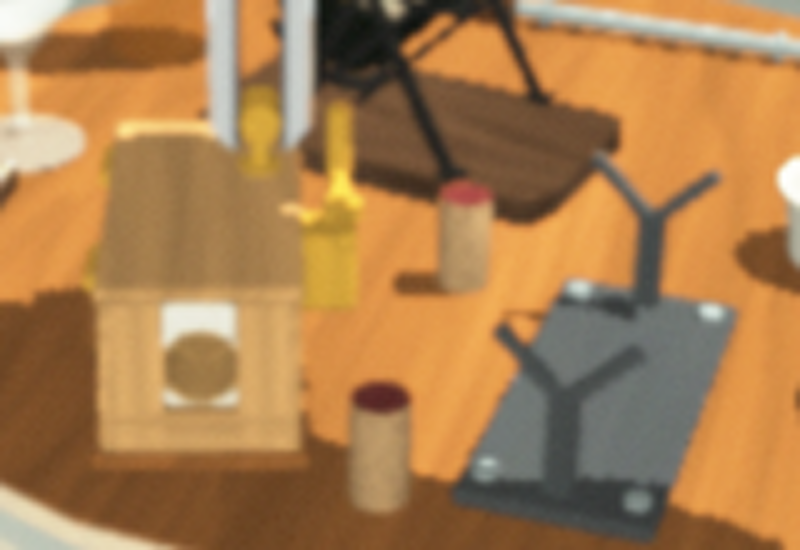

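The lid is shut again with the knob gripped at (262,110) and the latch still aside. Opening now.

```bash
cat >> h.py <<'E'
YC=np.array([-np.sin(CASE[2]),np.cos(CASE[2]),0])
def knob(th,y=-.0354,hx=.0415):
    return c2w([hx-.064*np.cos(th)+.031*np.sin(th),y,.074+.064*np.sin(th)+.031*np.cos(th)])
E
python3 - <<'E'
from h import *
plan([(knob(t),Rt(CASE[2],.6*t,YC)) for t in np.arange(0,1.01,.1)],.082)
E
```

```text
[0.01, -0.01, 0.01] [-0.001, 0.0, 0.001] tcp [0.552 0.091 0.201]
[0.0, 0.83, -0.6] [0.059, 0.0, 0.001] tcp [0.56  0.093 0.207]
[0.0, 1.72, -1.14] [0.119, 0.0, 0.001] tcp [0.569 0.096 0.213]
[0.0, 2.66, -1.61] [0.179, 0.0, 0.001] tcp [0.578 0.099 0.217]
[0.0, 3.65, -2.0] [0.239, 0.0, 0.001] tcp [0.587 0.102 0.221]
[-0.0, 4.69, -2.31] [0.299, 0.0, 0.001] tcp [0.597 0.106 0.224]
[-0.0, 5.75, -2.54] [0.359, 0.0, 0.001] tcp [0.607 0.109 0.226]
[-0.0, 6.84, -2.67] [0.419, 0.0, 0.001] tcp [0.617 0.113 0.228]
[-0.0, 7.94, -2.72] [0.479, 0.0, 0.001] tcp [0.628 0.116 0.228]
[-0.01, 9.06, -2.67] [0.539, 0.0, 0.001] tcp [0.638 0.12  0.228]
[-0.01, 10.17, -2.52] [0.599, 0.001, 0.001] tcp [0.649 0.123 0.226]
t 9.2 p [0.5525 0.0905 0.2011] j [-0.04  0.15  1.86 -0.    1.13 -0.37] F [-0.8  0.8  6.7] w 0.186 g 12.0
```

>>> carry_out:
  travel:
    - [0,0.8,-0.6]
    - [0,1.7,-1.1]
    - [0,2.7,-1.6]
    - [0,3.7,-2.0]
    - [0,4.7,-2.3]
    - [0,5.8,-2.5]
    - [0,6.8,-2.7]
    - [0,7.9,-2.7]
    - [0,9.1,-2.7]
    - [0,9.1,-2.7]
  delta_rot:
    - [0.06,0,0]
    - [0.12,0,0]
    - [0.18,0,0]
    - [0.24,0,0]
    - [0.3,0,0]
    - [0.36,0,0]
    - [0.42,0,0]
    - [0.48,0,0]
    - [0.54,0,0]
    - [0.54,0,0]
  gripper: [255,255,255,255,255,255,255,255,255,255]

```text
t: 10.2
eef_pos: [0.6381, 0.1197, 0.229]
tool_rot: [-0.158, 0.56, 0.783, -0.221]
contact_force: [-6.0, -0.7, 14.1]
gripper_width: 0.188
grasp_force: 12.0
```

Run:
```python
from h import *
plan([(knob(t),Rt(CASE[2],.54+.6*(t-.9),YC)) for t in np.arange(0.9,1.45,.1)],.082)
```

```text
[0.01, 0.08, 0.1] [-0.011, 0.001, 0.0] tcp [0.638 0.12  0.228]
[0.01, 1.11, -0.36] [0.049, 0.001, 0.0] tcp [0.649 0.123 0.226]
[0.01, 2.18, -0.73] [0.109, 0.001, 0.0] tcp [0.659 0.127 0.224]
[0.01, 3.28, -1.02] [0.169, 0.001, 0.0] tcp [0.67  0.131 0.221]
[0.01, 4.41, -1.21] [0.229, 0.001, 0.0] tcp [0.68  0.134 0.216]
[0.01, 5.56, -1.31] [0.289, 0.001, 0.0] tcp [0.689 0.137 0.211]
t 10.2 p [0.6381 0.1197 0.229 ] j [ 0.05  0.55  1.35 -0.15  1.77 -0.27] F [-6.  -0.7 14.1] w 0.188 g 12.0
```

Run:
```python
from h import *
plan([(knob(t),Rt(CASE[2],.54+.9*(t-.9),YC)) for t in np.arange(0.9,1.75,.1)],.082)
```

```text
[0.01, 0.08, 0.1] [-0.011, 0.001, 0.0] tcp [0.638 0.12  0.228]
[0.01, 1.35, -0.34] [0.079, 0.001, 0.0] tcp [0.651 0.124 0.225]
[0.01, 2.66, -0.66] [0.169, 0.001, 0.0] tcp [0.663 0.128 0.221]
[0.01, 4.0, -0.86] [0.259, 0.001, 0.0] tcp [0.675 0.132 0.215]
[0.01, 5.35, -0.93] [0.349, 0.001, 0.0] tcp [0.686 0.136 0.209]
[0.01, 6.71, -0.87] [0.439, 0.001, -0.0] tcp [0.697 0.14  0.201]
[0.01, 8.06, -0.68] [0.529, 0.001, -0.0] tcp [0.706 0.143 0.193]
[0.01, 9.38, -0.37] [0.619, 0.001, -0.0] tcp [0.716 0.146 0.183]
[0.01, 10.67, 0.07] [0.709, 0.001, -0.0] tcp [0.724 0.149 0.173]
t 10.2 p [0.6381 0.1197 0.229 ] j [ 0.05  0.55  1.35 -0.15  1.77 -0.27] F [-6.  -0.7 14.1] w 0.188 g 12.0
```

>>> carry_out:
  travel:
    - [0,0.7,-0.2]
    - [0,1.35,-0.35]
    - [0,2.0,-0.5]
    - [0,2.65,-0.65]
    - [0,3.3,-0.8]
    - [0,4.0,-0.85]
    - [0,4.7,-0.9]
    - [0,5.35,-0.9]
    - [0,5.35,-0.9]
  delta_rot:
    - [0.04,0,0]
    - [0.08,0,0]
    - [0.125,0,0]
    - [0.17,0,0]
    - [0.215,0,0]
    - [0.26,0,0]
    - [0.305,0,0]
    - [0.35,0,0]
    - [0.35,0,0]
  gripper: [255,255,255,255,255,255,255,255,255]

```text
t: 11.1
eef_pos: [0.6866, 0.1363, 0.211]
tool_rot: [-0.252, 0.525, 0.733, -0.353]
contact_force: [-1.6, 0.2, 14.5]
gripper_width: 0.186
grasp_force: 12.2
```

Run:
```python
from h import *
plan([(knob(t),Rt(CASE[2],.9+.9*(t-1.3),YC)) for t in np.arange(1.3,1.85,.1)],.082)
```

```text
[0.0, 0.11, 0.19] [0.003, 0.001, -0.002] tcp [0.686 0.136 0.209]
[0.01, 1.41, -0.21] [0.093, 0.001, -0.002] tcp [0.697 0.14  0.201]
[0.01, 2.74, -0.49] [0.183, 0.001, -0.002] tcp [0.706 0.143 0.193]
[0.01, 4.09, -0.65] [0.273, 0.001, -0.002] tcp [0.716 0.146 0.183]
[0.01, 5.46, -0.67] [0.363, 0.001, -0.002] tcp [0.724 0.149 0.173]
[0.01, 6.82, -0.56] [0.453, 0.0, -0.002] tcp [0.731 0.152 0.161]
t 11.1 p [0.6866 0.1363 0.211 ] j [ 0.08  0.83  1.04 -0.23  2.14 -0.28] F [-1.6  0.2 14.5] w 0.186 g 12.2
```

>>> carry_out:
  travel:
    - [0,0.7,0.0]
    - [0,1.4,-0.2]
    - [0,2.05,-0.35]
    - [0,2.75,-0.5]
    - [0,3.4,-0.6]
    - [0,4.1,-0.65]
    - [0,4.8,-0.7]
    - [0,5.45,-0.7]
    - [0,5.45,-0.7]
    - [0,5.45,-0.7]
  delta_rot:
    - [0.04,0,0]
    - [0.09,0,0]
    - [0.135,0,0]
    - [0.18,0,0]
    - [0.225,0,0]
    - [0.27,0,0]
    - [0.315,0,0]
    - [0.36,0,0]
    - [0.36,0,0]
    - [0.36,0,0]
  gripper: [255,255,255,255,255,255,255,255,255,255]

```text
t: 12.1
eef_pos: [0.7248, 0.1494, 0.1745]
tool_rot: [-0.341, 0.472, 0.658, -0.478]
contact_force: [5.6, 1.6, 14.3]
gripper_width: 0.183
grasp_force: 12.9
```

>>> carry_out:
  travel:
    - [0,0,0]
    - [0,0,0]
    - [0,0,0]
    - [0,0,0]
    - [0,0,-4]
    - [0,0,-8]
    - [0,0,-8]
    - [0,0,-8]
  delta_rot:
    - [0,0,0]
    - [0,0,0]
    - [0,0,0]
    - [0,0,0]
    - [0,0,0]
    - [0,0,0]
    - [0,0,0]
    - [0,0,0]
  gripper: [170,170,170,170,170,170,170,170]

```text
t: 12.9
eef_pos: [0.7961, 0.1742, 0.1925]
tool_rot: [-0.34, 0.471, 0.66, -0.476]
contact_force: [1.0, -0.4, -0.5]
gripper_width: 0.335
grasp_force: 0.0
```

Run:
```python
from h import *
plan([((.66,.10,.32),Rt(CASE[2]))])
shot("side","s4",(150,150,350,300),4)
shot("top","t4",(130,100,380,280),3.2)
```

```text
[-2.6, -24.32, 8.02] [-1.25, 0.001, 0.001] tcp [0.66  0.1   0.398]
t 12.9 p [0.7961 0.1742 0.1925] j [ 0.12  1.42  0.19 -0.51  2.73 -0.55] F [ 1.  -0.4 -0.5] w 0.335 g 0.0
```

View pics/s4.png

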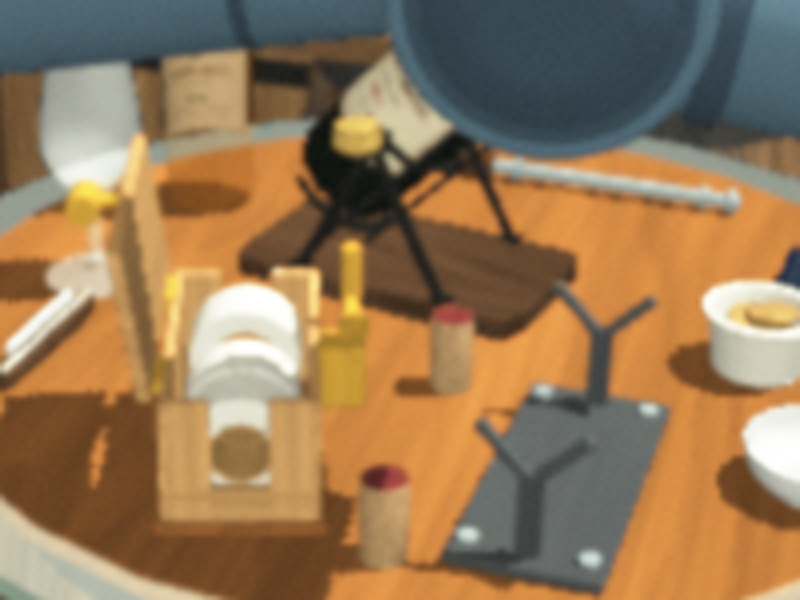

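The lid is fully open, with the reels visible at (245,340) in the case. Next I'll retreat upwards.

>>> carry_out:
  travel:
    - [0,-4,0]
    - [0,-8,0]
    - [0,-12,0]
    - [0,-14,1]
    - [0,-16,2]
    - [0,-18,4]
    - [-1,-20,5]
    - [-1,-22,6]
    - [-2,-23,7]
    - [-2,-24,8]
  delta_rot:
    - [0,0,0]
    - [0,0,0]
    - [-0.05,0,0]
    - [-0.2,0,0]
    - [-0.35,0,0]
    - [-0.5,0,0]
    - [-0.65,0,0]
    - [-0.8,0,0]
    - [-0.95,0,0]
    - [-1.1,0,0]
  gripper: [0,0,0,0,0,0,0,0,0,0]

```text
t: 14.0
eef_pos: [0.6569, 0.105, 0.3984]
tool_rot: [-0.041, 0.581, 0.811, -0.058]
contact_force: [-0.0, -0.7, -0.0]
gripper_width: 0.996
grasp_force: 0.0
```

>>> carry_out:
  travel:
    - [0,0,0]
    - [0,0,0]
    - [0,0,0]
    - [0,0,0]
  delta_rot:
    - [0,0,0]
    - [0,0,0]
    - [0,0,0]
    - [0,0,0]
  gripper: [0,0,0,0]

```text
t: 14.4
eef_pos: [0.6596, 0.1062, 0.3962]
tool_rot: [-0.045, 0.58, 0.811, -0.062]
contact_force: [-0.8, 0.1, -0.3]
gripper_width: 1.0
grasp_force: 0.0
```

Run:
```python
from h import *
plan([((.55,-.20,.30),Rt(np.deg2rad(-93.6))),((.56,-.288,.12),Rt(np.deg2rad(-93.6)))])
shot("top","t5",(340,155,380,275),5)
```

```text
[-25.41, -19.79, 4.87] [-0.101, 0.149, 1.96] tcp [ 0.55  -0.2    0.378]
[-34.07, -18.94, 22.94] [-0.101, 0.149, 1.96] tcp [ 0.56  -0.288  0.198]
t 14.4 p [0.6596 0.1062 0.3962] j [ 0.    0.3   1.33 -0.05  1.66 -0.33] F [-0.8  0.1 -0.3] w 1.0 g 0.0
```

View pics/t5.png

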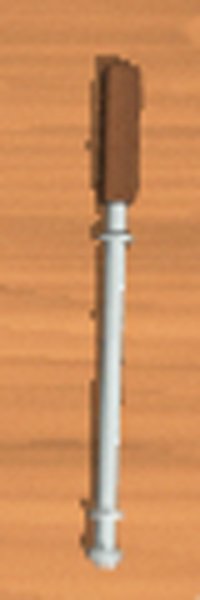

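```bash
cat >> h.py <<'E'
def spin(pts):
    """pts: (u,v,x along spindle,z) in top px -> origin xy, yaw"""
    def f(p):
        return np.ravel([proj("top",[p[0]+x*np.cos(p[2]),p[1]+x*np.sin(p[2]),z])[0]-(u,v) for u,v,x,z in pts])
    r=least_squares(f,[.45,-.28,3.1]); return r.x,r.fun.round(1)
E
python3 - <<'E'
from h import *
T=lambda u,v:((u+.5)/5-.5+340,(v+.5)/5-.5+155)
s,r=spin([(*T(123,65),-.156,.030),(*T(120,202),-.086,.030),(*T(117,238),-.0685,.025),(*T(104,515),.0685,.025),(*T(102,560),.094,.023)])
print(s,r); h=s[:2]-.121*np.array([np.cos(s[2]),np.sin(s[2])]); print("handle",h)
phi=s[2]-np.pi*1.5+ -0; print(np.rad2deg(phi),np.rad2deg(s[2]))
M=Rt(phi)
plan([((*h,.20),M),((*h,.036),M)])
E
```

```text
[ 0.43785795 -0.28203337  3.07374306] [ 0.3 -0.3 -0.1 -0.2 -0.2 -0.2  0.2 -0.4 -0.1  1.1]
handle [ 0.55857954 -0.29023687]
-93.88749521523864 176.11250478476134
[-34.23, -20.37, 15.07] [-0.1, 0.15, 1.965] tcp [ 0.559 -0.29   0.278]
[-34.24, -17.88, 31.28] [-0.1, 0.15, 1.965] tcp [ 0.559 -0.29   0.114]
t 14.45 p [0.6596 0.1062 0.3962] j [ 0.    0.3   1.33 -0.05  1.66 -0.33] F [0.  0.2 0. ] w 1.0 g 0.0
```

>>> carry_out:
  travel:
    - [-5,-3,0]
    - [-9,-5,0]
    - [-13,-7,0]
    - [-17,-10,0]
    - [-20,-12,0]
    - [-24,-14,0]
    - [-27,-17,1]
    - [-31,-19,1]
    - [-34.2,-21.4,2]
    - [-34.2,-21.4,3]
  delta_rot:
    - [-0.01,0.01,0.14]
    - [-0.02,0.02,0.28]
    - [-0.03,0.03,0.42]
    - [-0.03,0.04,0.56]
    - [-0.04,0.05,0.7]
    - [-0.05,0.06,0.84]
    - [-0.05,0.07,0.98]
    - [-0.06,0.08,1.12]
    - [-0.06,0.1,1.26]
    - [-0.07,0.11,1.4]
  gripper: [0,0,0,0,0,0,0,0,0,0]

```text
t: 15.45
eef_pos: [0.5647, -0.2924, 0.3994]
tool_rot: [-0.016, 0.97, 0.24, -0.019]
contact_force: [0.8, 0.4, -0.6]
gripper_width: 1.0
grasp_force: 0.0
```

Run:
```python
from h import *
h=(.5586,-.2902); M=Rt(np.deg2rad(-93.9))
plan([((*h,.20),M),((*h,.036),M)])
```

```text
[-0.07, 0.01, 12.15] [-0.031, 0.04, 0.553] tcp [ 0.559 -0.29   0.278]
[0.42, 0.67, 28.53] [-0.031, 0.04, 0.553] tcp [ 0.559 -0.29   0.114]
t 15.45 p [ 0.5647 -0.2924  0.3994] j [-0.65  0.17  1.47 -0.01  1.55  0.43] F [ 0.8  0.4 -0.6] w 1.0 g 0.0
```

>>> carry_out:
  travel:
    - [0,0,3]
    - [0,0,6]
    - [0,0,9]
    - [0,0,12]
    - [0,0,12]
    - [0,0,12]
  delta_rot:
    - [-0.01,0.01,0.14]
    - [-0.02,0.02,0.28]
    - [-0.03,0.03,0.42]
    - [-0.031,0.04,0.553]
    - [-0.031,0.04,0.553]
    - [-0.031,0.04,0.553]
  gripper: [0,0,0,0,0,0]

```text
t: 16.05
eef_pos: [0.5604, -0.2851, 0.2798]
tool_rot: [-0.001, 1.0, -0.027, -0.001]
contact_force: [0.6, -0.1, 1.3]
gripper_width: 0.999
grasp_force: 0.0
```

Run:
```python
from h import *
h=(.5586,-.2902); M=Rt(np.deg2rad(-93.9))
plan([((*h,.036),M)])
```

```text
[-0.13, 0.55, 16.58] [-0.002, 0.001, 0.014] tcp [ 0.559 -0.29   0.114]
t 16.05 p [ 0.5604 -0.2851  0.2798] j [-0.65  0.22  1.63  0.    1.29  0.97] F [ 0.6 -0.1  1.3] w 0.999 g 0.0
```

>>> carry_out:
  travel:
    - [-0.1,0.5,4]
    - [-0.1,0.5,8]
    - [-0.1,0.5,12]
    - [-0.1,0.5,15]
    - [-0.1,0.5,16.5]
    - [-0.1,0.5,16.5]
    - [-0.1,0.5,16.5]
    - [-0.1,0.5,16.5]
    - [-0.1,0.5,16.5]
    - [-0.1,0.5,16.5]
  delta_rot:
    - [0,0,0.014]
    - [0,0,0.014]
    - [0,0,0.014]
    - [0,0,0.014]
    - [0,0,0.014]
    - [0,0,0.014]
    - [0,0,0.014]
    - [0,0,0.014]
    - [0,0,0.014]
    - [0,0,0.014]
  gripper: [0,0,0,0,0,0,0,255,255,255]
  force: 60

```text
t: 17.05
eef_pos: [0.5592, -0.2901, 0.1163]
tool_rot: [0.0, 0.999, -0.035, 0.001]
contact_force: [-0.1, -0.2, 0.2]
gripper_width: 0.785
grasp_force: 0.0
```

>>> carry_out:
  travel:
    - [0,0,0]
    - [0,0,0]
    - [0,0,0]
    - [0,0,0]
    - [0,0,0]
    - [0,0,0]
    - [0,0,0]
    - [0,0,0]
    - [0,0,0]
    - [0,0,0]
  delta_rot:
    - [0,0,0]
    - [0,0,0]
    - [0,0,0]
    - [0,0,0]
    - [0,0,0]
    - [0,0,0]
    - [0,0,0]
    - [0,0,0]
    - [0,0,0]
    - [0,0,0]
  gripper: [255,255,255,255,255,255,255,255,255,255]

```text
t: 18.05
eef_pos: [0.5587, -0.2897, 0.1149]
tool_rot: [-0.001, 0.999, -0.035, 0.0]
contact_force: [-0.5, 0.2, -0.5]
gripper_width: 0.187
grasp_force: 60.0
```

>>> carry_out:
  travel:
    - [0,0,-2]
    - [0,0,-5]
    - [0,0,-10]
    - [0,0,-15]
    - [0,0,-20]
    - [0,0,-25]
    - [0,0,-30]
    - [0,0,-30]
    - [0,0,-30]
  delta_rot:
    - [0,0,0]
    - [0,0,0]
    - [0,0,0]
    - [0,0,0]
    - [0,0,0]
    - [0,0,0]
    - [0,0,0]
    - [0,0,0]
    - [0,0,0]
  gripper: [255,255,255,255,255,255,255,255,255]

```text
t: 18.95
eef_pos: [0.5588, -0.2901, 0.4161]
tool_rot: [0.0, 0.999, -0.035, 0.001]
contact_force: [0.1, -0.3, -3.2]
gripper_width: 0.186
grasp_force: 60.0
```

Run:
```python
from h import *
M=Rt(CASE[2]+.0)
plan([(c2w([0,.33,.31]),M),(c2w([0,.33,.04]),M)],.092)
```

```text
[-15.48, -72.46, -0.04] [0.002, -0.001, -1.971] tcp [0.456 0.444 0.416]
[-15.54, -72.46, 26.96] [0.002, -0.001, -1.971] tcp [0.456 0.444 0.146]
t 18.95 p [ 0.5588 -0.2901  0.4161] j [-0.66  0.13  1.49  0.    1.53  0.98] F [ 0.1 -0.3 -3.2] w 0.186 g 60.0
```

>>> carry_out:
  travel:
    - [-0.8,-3.6,0]
    - [-1.5,-7.2,0]
    - [-2.3,-10.8,0]
    - [-3.1,-14.4,0]
    - [-3.9,-18,0]
    - [-4.6,-21.6,0]
    - [-5.4,-25.2,0]
    - [-6.2,-28.8,0]
    - [-6.9,-32.4,0]
    - [-7.7,-36,0]
  delta_rot:
    - [0,0,-0.1]
    - [0,0,-0.2]
    - [0,0,-0.3]
    - [0,0,-0.4]
    - [0,0,-0.5]
    - [0,0,-0.6]
    - [0,0,-0.7]
    - [0,0,-0.8]
    - [0,0,-0.9]
    - [0,0,-1.0]
  gripper: [255,255,255,255,255,255,255,255,255,255]

```text
t: 19.95
eef_pos: [0.5062, 0.076, 0.4121]
tool_rot: [-0.002, 0.893, 0.45, -0.002]
contact_force: [0.2, 0.7, -2.8]
gripper_width: 0.185
grasp_force: 60.0
```

>>> carry_out:
  travel:
    - [0,0,0]
    - [0,0,0]
    - [0,0,0]
  delta_rot:
    - [0,0,0]
    - [0,0,0]
    - [0,0,0]
  gripper: [255,255,255]

```text
t: 20.25
eef_pos: [0.5072, 0.0737, 0.4138]
tool_rot: [-0.001, 0.894, 0.447, -0.001]
contact_force: [-0.3, -0.3, -2.3]
gripper_width: 0.186
grasp_force: 60.0
```

Run:
```python
from h import *
M=Rt(CASE[2]+.0)
plan([(c2w([0,.33,.31]),M),(c2w([0,.33,.04]),M)],.092)
```

```text
[26.5, -26.31, -0.17] [-0.003, -0.001, -0.972] tcp [0.456 0.444 0.416]
[26.52, -26.24, 26.83] [-0.003, -0.001, -0.972] tcp [0.456 0.444 0.146]
t 20.25 p [0.5072 0.0737 0.4138] j [-0.08 -0.16  1.77  0.    1.53  0.57] F [-0.3 -0.3 -2.3] w 0.186 g 60.0
```

>>> carry_out:
  travel:
    - [2.7,-2.6,0]
    - [5.3,-5.3,0]
    - [8,-7.9,0]
    - [10.6,-10.5,0]
    - [13.3,-13.2,0]
    - [16,-15.8,0]
    - [18.6,-18.4,0]
    - [21.2,-21,0]
    - [24,-23.7,0]
    - [26.5,-26.3,0]
  delta_rot:
    - [0,0,-0.1]
    - [0,0,-0.2]
    - [0,0,-0.3]
    - [0,0,-0.4]
    - [0,0,-0.5]
    - [0,0,-0.6]
    - [0,0,-0.7]
    - [0,0,-0.8]
    - [0,0,-0.9]
    - [0,0,-0.972]
  gripper: [255,255,255,255,255,255,255,255,255,255]

```text
t: 21.25
eef_pos: [0.456, 0.4446, 0.4148]
tool_rot: [-0.0, 0.581, 0.814, -0.0]
contact_force: [0.2, -1.1, -0.8]
gripper_width: 0.185
grasp_force: 60.0
```

>>> carry_out:
  travel:
    - [0,0,3]
    - [0,0,7]
    - [0,0,11]
    - [0,0,15]
    - [0,0,19]
    - [0,0,22]
    - [0,0,24]
    - [0,0,24]
    - [0,0,24]
    - [0,0,24]
  delta_rot:
    - [0,0,0]
    - [0,0,0]
    - [0,0,0]
    - [0,0,0]
    - [0,0,0]
    - [0,0,0]
    - [0,0,0]
    - [0,0,0]
    - [0,0,0]
    - [0,0,0]
  gripper: [255,255,255,255,255,255,255,255,255,255]

```text
t: 22.25
eef_pos: [0.4565, 0.4445, 0.1775]
tool_rot: [0.0, 0.582, 0.813, 0.002]
contact_force: [-0.2, 0.2, -1.2]
gripper_width: 0.19
grasp_force: 60.0
```

Run:
```python
from h import *
M=Rt(CASE[2]+.0)
plan([(c2w([0,.33,.04]),M)],.092)
shot("side","s6",(130,170,330,320),4)
shot("top","t6",(90,130,240,240),5)
```

```text
[-0.07, -0.12, 3.15] [0.003, -0.002, 0.0] tcp [0.456 0.444 0.146]
t 22.25 p [0.4565 0.4445 0.1775] j [0.59 0.35 1.67 0.   1.12 0.26] F [-0.2  0.2 -1.2] w 0.19 g 60.0
```

View pics/t6.png

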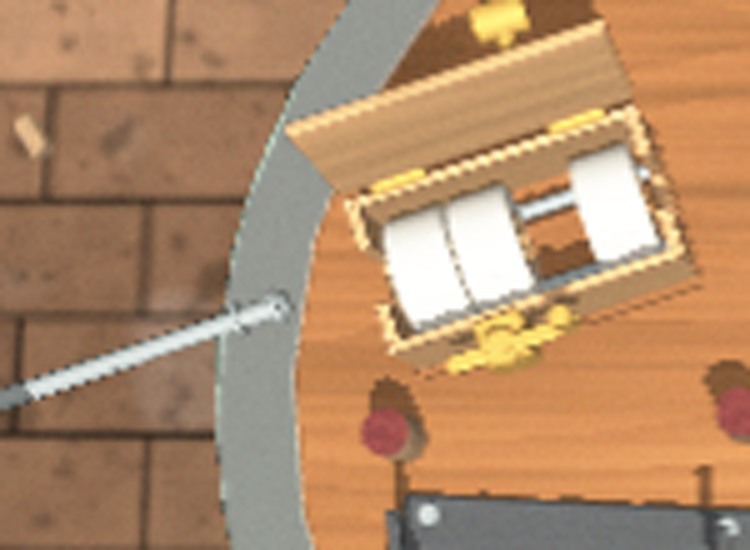

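View pics/s6.png

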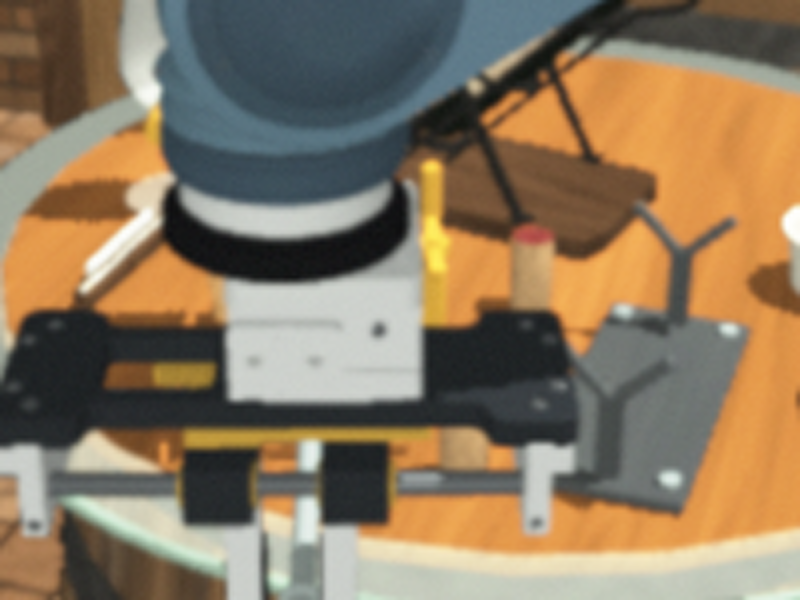

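Top view: three reels (one place empty), spindle tip at (280,306), collar at (240,318), pointing at the slot. The gripper blocks the side view. Checking alignment.

Run:
```python
from h import *
T=lambda u,v:np.array(((u+.5)/5-.5+90,(v+.5)/5-.5+130))
inv=lambda p:(p-[90,130]+.5)*5-.5
for lab,x in (("tip",.215),("collar",.1895),("shaft",.07)):
    p=c2w([0,.33-x,.0715]); print(lab,inv(proj("top",p)[0]).round(1), "sag10mm",inv(proj("top",p-[0,0,.01])[0]).round(1))
# rim check: case outer top corners z=.074
for l in ((-.04,.074,.074),(-.04,-.074,.074),(.04,.074,.074),(.04,-.074,.074)): print(l,inv(proj("top",c2w(l))[0]).round(1))
# reels tops z=.070 at x=0
for y in(.048,.016,-.016,-.048): print(y,inv(proj("top",c2w([0,y,.07]))[0]).round(1))
for y in(.071,-.071): print("slot",inv(proj("top",c2w([0,y,.05]))[0]).round(1))
```

```text
tip [287.4 305.6] sag10mm [293.2 308.6]
collar [237.3 322.5] sag10mm [243.6 325.4]
shaft [  4.1 401.5] sag10mm [ 12.6 403.6]
(-0.04, 0.074, 0.074) [390.6 356. ]
(-0.04, -0.074, 0.074) [685.3 256.9]
(0.04, 0.074, 0.074) [343.3 200. ]
(0.04, -0.074, 0.074) [634.4 102.1]
0.048 [420.  261.6]
0.016 [483.  240.4]
-0.016 [546.1 219.1]
-0.048 [609.3 197.9]
slot [384.6 283.4]
slot [659.2 191. ]
```

>>> carry_out:
  travel:
    - [0,-0.2,1.5]
    - [0,-0.4,3.0]
    - [0,-0.4,3.0]
    - [0,-0.4,3.0]
    - [-1,-0.4,3.0]
    - [-2,-0.4,3.0]
    - [-3,-0.4,3.0]
    - [-4,-0.4,3.0]
    - [-4,-0.4,3.0]
  delta_rot:
    - [0,0,0]
    - [0,0,0]
    - [0,0,0]
    - [0,0,0]
    - [0,0,0]
    - [0,0,0]
    - [0,0,0]
    - [0,0,0]
    - [0,0,0]
  gripper: [255,255,255,255,255,255,255,255,255]

```text
t: 23.25
eef_pos: [0.4651, 0.404, 0.1459]
tool_rot: [-0.0, 0.582, 0.813, 0.0]
contact_force: [-0.1, 0.3, -0.6]
gripper_width: 0.185
grasp_force: 60.0
```

Run:
```python
from h import *
M=Rt(CASE[2]+.0)
plan([(c2w([-.0025,.29,.041]),M),(c2w([-.0025,.12,.041]),M)],.092)
shot("top","t7",(140,130,240,220),6)
```

```text
[0.06, 0.14, -0.11] [0.001, -0.001, -0.0] tcp [0.466 0.405 0.147]
[-16.94, 0.14, -0.12] [0.001, -0.001, -0.0] tcp [0.521 0.244 0.147]
t 23.25 p [0.4651 0.404  0.1459] j [0.53 0.35 1.74 0.   1.05 0.2 ] F [-0.1  0.3 -0.6] w 0.185 g 60.0
```

View pics/t7.png

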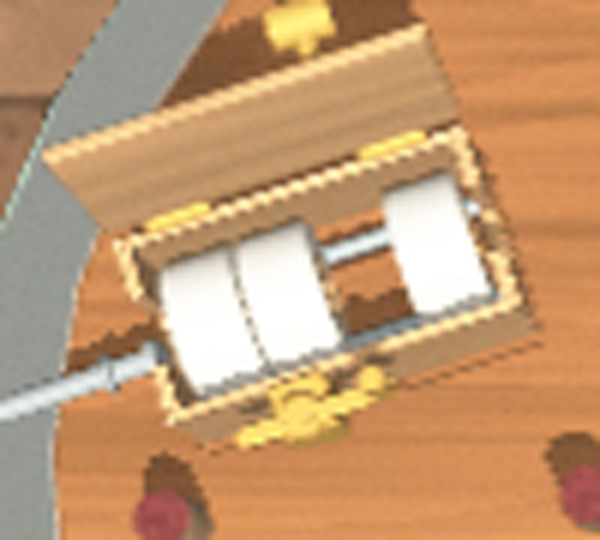

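>>> carry_out:
  travel:
    - [0,0.2,0]
    - [0,0.2,0]
    - [-1,0.2,0]
    - [-2,0.2,0]
    - [-3,0.2,0]
    - [-4,0.2,0]
    - [-5,0.2,0]
    - [-6,0.2,0]
    - [-6,0.2,0]
  delta_rot:
    - [0,0,0]
    - [0,0,0]
    - [0,0,0]
    - [0,0,0]
    - [0,0,0]
    - [0,0,0]
    - [0,0,0]
    - [0,0,0]
    - [0,0,0]
  gripper: [255,255,255,255,255,255,255,255,255]

```text
t: 24.2
eef_pos: [0.4863, 0.348, 0.1457]
tool_rot: [-0.0, 0.582, 0.813, 0.0]
contact_force: [-0.2, 1.2, -1.1]
gripper_width: 0.186
grasp_force: 60.0
```

>>> carry_out:
  travel:
    - [-0.7,0,0]
    - [-1.4,0,0]
    - [-2.1,0,0]
    - [-2.8,0,0]
    - [-3.5,0,0]
    - [-4.2,0,0]
    - [-4.9,0,0]
    - [-5.5,0,0]
    - [-5.5,0,0]
  delta_rot:
    - [0,0,0]
    - [0,0,0]
    - [0,0,0]
    - [0,0,0]
    - [0,0,0]
    - [0,0,0]
    - [0,0,0]
    - [0,0,0]
    - [0,0,0]
  gripper: [255,255,255,255,255,255,255,255,255]

```text
t: 25.1
eef_pos: [0.5039, 0.2965, 0.1456]
tool_rot: [-0.0, 0.582, 0.813, 0.0]
contact_force: [-0.4, 0.7, -1.1]
gripper_width: 0.183
grasp_force: 60.0
```

Run:
```python
from h import *
M=Rt(CASE[2]+.0)
plan([(c2w([0,.12,.041]),M)],.092)
shot("top","t8",(140,130,240,220),6)
```

```text
[-5.52, 0.18, -0.14] [0.0, -0.001, 0.0] tcp [0.524 0.245 0.147]
t 25.1 p [0.5039 0.2965 0.1456] j [0.34 0.29 1.82 0.   1.03 0.01] F [-0.4  0.7 -1.1] w 0.183 g 60.0
```

View pics/t8.png

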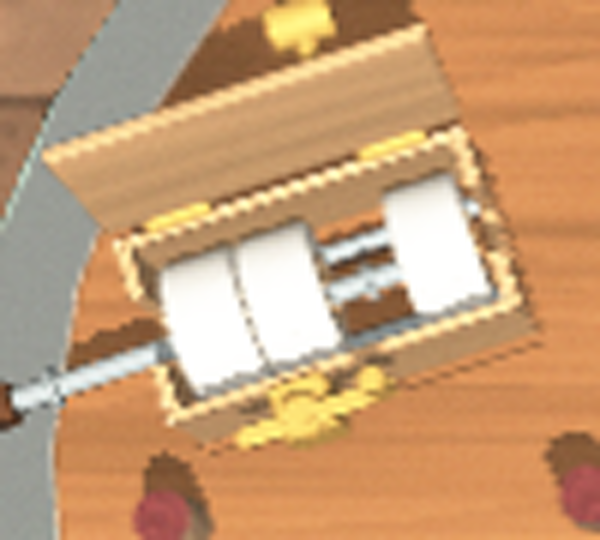

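Run:
```python
from h import *
T=lambda u,v:((u+.5)/6-.5+140,(v+.5)/6-.5+130)
def loc(uv,z):
    d=atz("top",uv,z)-CASE[:2]; c,s=np.cos(CASE[2]),np.sin(CASE[2]); return np.round([c*d[0]+s*d[1],-s*d[0]+c*d[1]],4)
for n,u,v,z in(("reel0 left edge",182,332,.08),("reel3 right edge",474,236,.08),("r0/r1",248,307,.08),("r1 right",322,284,.08),("r3 left",402,255,.08),("collar-",53,383,.058),("tip",400,278,.054),("collar+",372,285,.058),
 ("front rim +y",170,420,.088),("front rim -y",520,305,.088),("back +y",120,243,.088),("back -y",463,130,.088)): print(n,loc(T(u,v),z))
o=sensors.observe(); d=o["eef_pos"][:2]-CASE[:2]; c,s=np.cos(CASE[2]),np.sin(CASE[2]); print([c*d[0]+s*d[1],-s*d[0]+c*d[1]])
```

```text
reel0 left edge [-0.0032  0.0593]
reel3 right edge [-0.004  -0.0643]
r0/r1 [-0.0021  0.0309]
r1 right [-0.0028 -0.0002]
r3 left [-0.002  -0.0344]
collar- [-0.0011  0.12  ]
tip [-0.0049 -0.0287]
collar+ [-0.0048 -0.0172]
front rim +y [-0.0374  0.0727]
front rim -y [-0.0384 -0.0735]
back +y [0.0378 0.0713]
back -y [ 0.0369 -0.0737]
[np.float64(-0.0018691519856915279), np.float64(0.175607386281201)]
```

>>> carry_out:
  travel:
    - [-0.6,0.1,0]
    - [-1.2,0.2,0]
    - [-1.8,0.2,0]
    - [-2.4,0.2,0]
    - [-3.0,0.2,0]
    - [-3.6,0.2,0]
    - [-4.3,0.2,0]
    - [-5.0,0.2,0]
    - [-5.3,0.2,0]
    - [-5.3,0.2,0]
  delta_rot:
    - [0,0,0]
    - [0,0,0]
    - [0,0,0]
    - [0,0,0]
    - [0,0,0]
    - [0,0,0]
    - [0,0,0]
    - [0,0,0]
    - [0,0,0]
    - [0,0,0]
  gripper: [255,255,255,255,255,255,255,255,255,255]

```text
t: 26.15
eef_pos: [0.5229, 0.2473, 0.1456]
tool_rot: [-0.0, 0.581, 0.814, 0.0]
contact_force: [-0.1, 0.8, -1.4]
gripper_width: 0.185
grasp_force: 60.0
```

>>> carry_out:
  travel:
    - [0,0,-0.5]
    - [0,0,-0.8]
    - [0,0,-0.8]
    - [0,0,-0.8]
  delta_rot:
    - [0,0,0]
    - [0,0,0]
    - [0,0,0]
    - [0,0,0]
  gripper: [255,255,255,255]

```text
t: 26.55
eef_pos: [0.5227, 0.2479, 0.1538]
tool_rot: [-0.0, 0.581, 0.814, 0.001]
contact_force: [0.2, -0.2, -2.2]
gripper_width: 0.188
grasp_force: 60.0
```

Run:
```python
from h import *
plan([])
shot("top","t9",(140,130,240,220),6)
a=cv2.imread("pics/t8_raw.png").astype(int); b=cv2.imread("pics/t9_raw.png").astype(int)
# profile along case axis line x=-.003 z=.08
for im in(a,b):
    row=[]
    for y in np.arange(.085,-.09,-.004):
        u,v=proj("top",c2w([-.003,y,.066]))[0].round().astype(int); row.append(im[v,u].mean().round().astype(int).item())
    print(row)
```

```text
t 26.55 p [0.5227 0.2479 0.1538] j [ 0.25  0.26  1.83  0.    1.04 -0.08] F [ 0.2 -0.2 -2.2] w 0.188 g 60.0
[104, 150, 98, 165, 109, 223, 255, 255, 255, 255, 255, 255, 254, 211, 255, 255, 255, 255, 255, 255, 255, 207, 168, 119, 188, 123, 124, 117, 96, 119, 255, 255, 255, 255, 255, 255, 255, 216, 99, 123, 145, 127, 144, 144]
[121, 233, 221, 242, 220, 230, 255, 255, 255, 255, 255, 255, 254, 211, 255, 255, 255, 255, 255, 255, 255, 226, 233, 230, 244, 230, 216, 230, 219, 232, 255, 255, 255, 255, 255, 255, 255, 229, 225, 237, 234, 243, 237, 239]
```

>>> carry_out:
  travel:
    - [0,0,-0.4]
    - [0,0,-0.9]
    - [0,0,-1.5]
    - [0,0,-2.2]
    - [0,0,-3]
    - [0,0,-4]
    - [0,0,-5]
    - [0,0,-6]
    - [0,0,-7]
    - [0,0,-8]
  delta_rot:
    - [0,0,0]
    - [0,0,0]
    - [0,0,0]
    - [0,0,0]
    - [0,0,0]
    - [0,0,0]
    - [0,0,0]
    - [0,0,0]
    - [0,0,0]
    - [0,0,0]
  gripper: [255,255,255,255,255,255,255,255,255,255]

```text
t: 27.6
eef_pos: [0.5227, 0.2476, 0.2346]
tool_rot: [-0.0, 0.581, 0.814, 0.001]
contact_force: [-0.1, -0.3, -2.6]
gripper_width: 0.185
grasp_force: 60.0
```

>>> carry_out:
  travel:
    - [0,0,-1]
    - [0,0,-2]
    - [0,0,-3]
    - [0,0,-4]
    - [0,0,-5]
    - [0,0,-6]
    - [0,0,-6]
    - [0,0,-6]
    - [0,0,-6]
  delta_rot:
    - [0,0,0]
    - [0,0,0]
    - [0,0,0]
    - [0,0,0]
    - [0,0,0]
    - [0,0,0]
    - [0,0,0]
    - [0,0,0]
    - [0,0,0]
  gripper: [255,255,255,255,255,255,255,255,255]

```text
t: 28.5
eef_pos: [0.5224, 0.2475, 0.2929]
tool_rot: [-0.001, 0.581, 0.814, -0.0]
contact_force: [0.5, -0.4, -2.3]
gripper_width: 0.184
grasp_force: 60.0
```

Run:
```python
from h import *
plan([])
shot("top","t10"); shot("side","s10")
t=cv2.resize(cv2.imread("pics/t10_raw.png")[110:240,120:260],None,fx=4.2,fy=4.2,interpolation=cv2.INTER_CUBIC)[:,:400]
s=cv2.resize(cv2.imread("pics/s10_raw.png")[110:310,140:290],None,fx=2.7,fy=2.7,interpolation=cv2.INTER_CUBIC)[:546,:400]
t=t[:546]; print(t.shape,s.shape)
cv2.imwrite("pics/m10.png",np.hstack([cv2.copyMakeBorder(t,0,546-t.shape[0],0,0,0),cv2.copyMakeBorder(s,0,546-s.shape[0],0,0,0)]))
```

```text
t 28.5 p [0.5224 0.2475 0.2929] j [ 0.25  0.09  1.75  0.    1.3  -0.08] F [ 0.5 -0.4 -2.3] w 0.184 g 60.0
(546, 400, 3) (540, 400, 3)
```

Run:
```python
from h import *
M=Rt(STAND[2]); 
plan([(c2w([0,.124,.19],STAND),M),(c2w([0,.124,.111],STAND),M)],.092)
```

```text
[2.47, -12.04, -0.31] [-0.001, -0.001, 0.368] tcp [0.4   0.232 0.296]
[2.46, -12.04, 7.59] [-0.001, -0.001, 0.368] tcp [0.4   0.232 0.217]
t 28.6 p [0.5224 0.2475 0.2928] j [ 0.25  0.09  1.75  0.    1.3  -0.08] F [-0.7 -0.9 -2.9] w 0.185 g 60.0
```

>>> carry_out:
  travel:
    - [0.2,-1.2,0]
    - [0.5,-2.6,0]
    - [0.8,-4,0]
    - [1.1,-5.4,0]
    - [1.4,-6.8,0]
    - [1.7,-8.2,0]
    - [2,-9.6,0]
    - [2.3,-11,0]
    - [2.5,-12,0]
    - [2.5,-12,0]
  delta_rot:
    - [0,0,0.04]
    - [0,0,0.08]
    - [0,0,0.12]
    - [0,0,0.16]
    - [0,0,0.2]
    - [0,0,0.24]
    - [0,0,0.28]
    - [0,0,0.32]
    - [0,0,0.35]
    - [0,0,0.35]
  gripper: [255,255,255,255,255,255,255,255,255,255]

```text
t: 29.6
eef_pos: [0.4002, 0.2323, 0.2932]
tool_rot: [-0.0, 0.714, 0.7, 0.0]
contact_force: [-0.4, -0.3, -2.2]
gripper_width: 0.191
grasp_force: 60.0
```

>>> carry_out:
  travel:
    - [0,0,1.5]
    - [0,0,3]
    - [0,0,4.5]
    - [0,0,6]
    - [0,0,7.2]
    - [0,0,7.2]
    - [0,0,7.2]
    - [0,0,7.2]
  delta_rot:
    - [0,0,0]
    - [0,0,0]
    - [0,0,0]
    - [0,0,0]
    - [0,0,0]
    - [0,0,0]
    - [0,0,0]
    - [0,0,0]
  gripper: [255,255,255,255,255,255,255,255]

```text
t: 30.4
eef_pos: [0.4017, 0.2325, 0.2224]
tool_rot: [0.0, 0.714, 0.7, 0.001]
contact_force: [0.1, 0.4, -2.8]
gripper_width: 0.182
grasp_force: 60.0
```

Run:
```python
from h import *
plan([(c2w([0,.124,.06],STAND),Rt(STAND[2]))],.092)
shot("top","t11"); shot("side","s11")
up=lambda f,x0,y0,x1,y1,s:cv2.resize(cv2.imread(f)[y0:y1,x0:x1],None,fx=s,fy=s,interpolation=cv2.INTER_CUBIC)
t=up("pics/t11_raw.png",150,205,250,275,8); s=up("pics/s11_raw.png",240,240,340,300,4)
print(t.shape)
s2=cv2.imread("pics/s11_raw.png")
cv2.imwrite("pics/m11.png",t)
# stand fork predictions and neck predictions in 8x crop px
inv=lambda p:((p-[150,205]+.5)*8-.5).round(1)
for l in((0,.078,.045),(0,-.078,.045),(.025,.078,.08),(-.025,.078,.08),(.025,-.078,.08),(-.025,-.078,.08)): print("fork",l,inv(proj("top",c2w(l,STAND))[0]))
z=sensors.observe()["eef_pos"][2]-.092-.014
for y in(.0685,-.0685,-.094,.086): print("spindle exp",y,round(z,3),inv(proj("top",c2w([0,y,z],STAND))[0]))
```

```text
[-0.08, -0.13, 5.64] [0.002, -0.002, 0.018] tcp [0.4   0.232 0.166]
t 30.4 p [0.4017 0.2325 0.2224] j [ 0.28 -0.11  2.09  0.    1.16  0.3 ] F [ 0.1  0.4 -2.8] w 0.182 g 60.0
(560, 800, 3)
fork (0, 0.078, 0.045) [164.9 316.5]
fork (0, -0.078, 0.045) [679.8 339.8]
fork (0.025, 0.078, 0.08) [143.5 227.8]
fork (-0.025, 0.078, 0.08) [131.6 399.9]
fork (0.025, -0.078, 0.08) [674.4 251.1]
fork (-0.025, -0.078, 0.08) [665.8 424.8]
spindle exp 0.0685 0.116 [140.2 311.9]
spindle exp -0.0685 0.116 [625.4 333.9]
spindle exp -0.094 0.116 [716.6 337.9]
spindle exp 0.086 0.116 [ 79.  309.1]
```

View pics/m11.png

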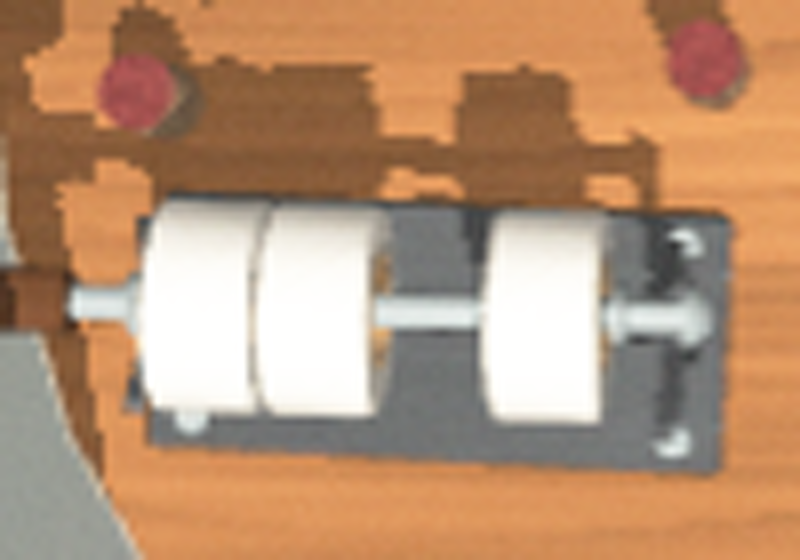

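Top view: three reels sit between the collars at (133,306) and (617,318), with the tip at (713,322). The spindle is about 2 mm off lengthwise and sideways, so I'll correct that and lower.

>>> carry_out:
  travel:
    - [-0.2,-0.15,0]
    - [-0.2,-0.15,0.7]
    - [-0.2,-0.15,1.4]
    - [-0.2,-0.15,2.1]
    - [-0.2,-0.15,2.8]
    - [-0.2,-0.15,3.5]
    - [-0.2,-0.15,4.2]
    - [-0.2,-0.15,4.8]
    - [-0.2,-0.15,4.8]
    - [-0.2,-0.15,4.8]
  delta_rot:
    - [0,0,0.018]
    - [0,0,0.018]
    - [0,0,0.018]
    - [0,0,0.018]
    - [0,0,0.018]
    - [0,0,0.018]
    - [0,0,0.018]
    - [0,0,0.018]
    - [0,0,0.018]
    - [0,0,0.018]
  gripper: [255,255,255,255,255,255,255,255,255,255]

```text
t: 31.5
eef_pos: [0.3996, 0.2305, 0.1735]
tool_rot: [-0.0, 0.72, 0.694, 0.0]
contact_force: [-0.0, 0.3, -2.2]
gripper_width: 0.185
grasp_force: 60.0
```

>>> carry_out:
  travel:
    - [0,0,0.2]
    - [0,0,0.5]
    - [0,0,0.8]
    - [0,0,0.8]
    - [0,0,0.8]
  delta_rot:
    - [0,0,0]
    - [0,0,0]
    - [0,0,0]
    - [0,0,0]
    - [0,0,0]
  gripper: [255,255,255,255,255]

```text
t: 32.0
eef_pos: [0.4001, 0.2305, 0.1659]
tool_rot: [0.0, 0.72, 0.694, 0.001]
contact_force: [1.4, -0.2, -0.4]
gripper_width: 0.185
grasp_force: 60.0
```

>>> carry_out:
  travel:
    - [0,0,0]
    - [0,0,0]
    - [0,0,0]
    - [0,0,0]
    - [0,0,0]
    - [0,0,0]
    - [0,0,0]
  delta_rot:
    - [0,0,0]
    - [0,0,0]
    - [0,0,0]
    - [0,0,0]
    - [0,0,0]
    - [0,0,0]
    - [0,0,0]
  gripper: [110,110,110,110,110,110,110]
  force: 12

```text
t: 32.7
eef_pos: [0.3995, 0.2305, 0.1655]
tool_rot: [-0.0, 0.72, 0.694, 0.0]
contact_force: [0.4, 0.5, 0.5]
gripper_width: 0.565
grasp_force: 0.0
```

>>> carry_out:
  travel:
    - [0,0,-3]
    - [0,0,-7]
    - [0,0,-11]
    - [0,0,-15]
    - [0,0,-19]
    - [0,0,-22]
    - [0,0,-22]
    - [0,0,-22]
  delta_rot:
    - [0,0,0]
    - [0,0,0]
    - [0,0,0]
    - [0,0,0]
    - [0,0,0]
    - [0,0,0]
    - [0,0,0]
    - [0,0,0]
  gripper: [110,110,110,110,110,110,110,110]

```text
t: 33.5
eef_pos: [0.3995, 0.2302, 0.3854]
tool_rot: [-0.0, 0.72, 0.694, 0.001]
contact_force: [-0.1, 0.2, -0.1]
gripper_width: 0.568
grasp_force: 0.0
```

Run:
```python
from h import *
shot("top","t12"); shot("side","s12")
t=cv2.imread("pics/t12_raw.png")
def loc(P,F=STAND):
    d=np.array(P[:2])-F[:2]; c,s=np.cos(F[2]),np.sin(F[2]); return [c*d[0]+s*d[1],-s*d[0]+c*d[1]]
# spindle shaft centre: scan across x at several stand y (bright grey columns), z=.074 world
for y in (.13,.11,.075,-.0,-.02,-.075,-.08,-.088,-.1):
    xs=np.arange(-.03,.031,.002); v=[]
    for x in xs:
        p=proj("top",c2w([x,y,.06],STAND))[0]; v.append(int(cv2.getRectSubPix(t,(1,1),tuple(map(float,p))).mean()))
    print(y,v)
ys=np.arange(-.06,-.115,-.003); print([int(cv2.getRectSubPix(t,(1,1),tuple(map(float,proj("top",c2w([0,y,.06],STAND))[0]))).mean()) for y in ys])
```

```text
0.13 [155, 155, 155, 155, 153, 154, 155, 154, 153, 154, 138, 101, 70, 58, 58, 61, 58, 55, 55, 77, 121, 150, 155, 155, 154, 154, 153, 153, 155, 155, 154]
0.11 [153, 154, 154, 154, 153, 155, 156, 168, 175, 157, 129, 107, 99, 100, 97, 94, 91, 88, 84, 70, 89, 128, 126, 103, 91, 88, 91, 91, 92, 93, 94]
0.075 [116, 114, 111, 110, 108, 105, 101, 97, 98, 99, 90, 79, 107, 171, 220, 225, 198, 139, 101, 86, 78, 73, 67, 65, 67, 69, 69, 69, 71, 90, 90]
-0.0 [151, 180, 190, 188, 184, 179, 174, 163, 158, 151, 146, 152, 144, 178, 196, 194, 174, 150, 142, 131, 131, 138, 145, 154, 171, 171, 168, 164, 155, 130, 96]
-0.02 [117, 118, 117, 118, 117, 118, 117, 116, 115, 115, 116, 118, 145, 190, 225, 224, 195, 127, 118, 118, 117, 116, 113, 80, 77, 73, 73, 75, 83, 115, 118]
-0.075 [152, 111, 110, 94, 91, 91, 89, 90, 96, 96, 92, 90, 136, 194, 226, 222, 189, 111, 92, 92, 93, 94, 94, 94, 96, 98, 100, 99, 94, 90, 145]
-0.08 [207, 191, 149, 115, 101, 99, 95, 90, 96, 96, 95, 91, 126, 188, 228, 223, 189, 111, 92, 97, 96, 95, 93, 91, 89, 89, 92, 100, 119, 131, 195]
-0.088 [122, 125, 122, 122, 122, 121, 120, 120, 122, 120, 133, 170, 208, 219, 214, 207, 191, 171, 142, 118, 118, 117, 119, 114, 113, 112, 112, 114, 116, 120, 121]
-0.1 [144, 145, 145, 146, 147, 151, 153, 152, 148, 146, 151, 159, 161, 154, 145, 145, 149, 150, 146, 148, 149, 142, 142, 147, 151, 148, 143, 156, 161, 165, 166]
[249, 216, 219, 207, 215, 222, 221, 223, 220, 211, 199, 175, 150, 145, 146, 147, 146, 147, 146]
```

Run:
```python
from h import *
M=Rt(CASE[2])
plan([(c2w([.115,.03,.27]),M),(c2w([.115,.03,.134]),M)],.097)
```

```text
[-2.33, 26.35, 0.17] [-0.003, -0.001, -0.367] tcp [0.661 0.197 0.381]
[-2.33, 26.4, 13.77] [-0.003, -0.001, -0.367] tcp [0.661 0.197 0.245]
t 33.6 p [0.399  0.23   0.3835] j [ 0.28 -0.28  1.93  0.    1.49  0.31] F [ 0.3 -0.3 -0. ] w 0.568 g 0.0
```

>>> carry_out:
  travel:
    - [-0.3,3,0]
    - [-0.6,7,0]
    - [-1,11,0]
    - [-1.3,15,0]
    - [-1.7,19,0]
    - [-2,23,0]
    - [-2.3,26.4,0]
    - [-2.3,26.4,0]
    - [-2.3,26.4,0]
  delta_rot:
    - [0,0,-0.05]
    - [0,0,-0.1]
    - [0,0,-0.15]
    - [0,0,-0.2]
    - [0,0,-0.25]
    - [0,0,-0.3]
    - [0,0,-0.367]
    - [0,0,-0.367]
    - [0,0,-0.367]
  gripper: [255,255,255,255,255,255,255,255,255]

```text
t: 34.5
eef_pos: [0.6622, 0.1971, 0.3826]
tool_rot: [-0.002, 0.582, 0.813, -0.001]
contact_force: [0.5, -0.4, 0.2]
gripper_width: 0.005
grasp_force: 0.0
```

>>> carry_out:
  travel:
    - [0,0,4]
    - [0,0,8]
    - [0,0,12]
    - [0,0,13.7]
    - [0,0,13.7]
    - [0,0,13.7]
  delta_rot:
    - [0,0,0]
    - [0,0,0]
    - [0,0,0]
    - [0,0,0]
    - [0,0,0]
    - [0,0,0]
  gripper: [255,255,255,255,255,255]

```text
t: 35.1
eef_pos: [0.6627, 0.1978, 0.2504]
tool_rot: [0.001, 0.582, 0.814, 0.001]
contact_force: [-0.4, 0.1, -0.1]
gripper_width: 0.007
grasp_force: 0.0
```

Run:
```python
from h import *
M=Rt(CASE[2]); L=[]
for t in np.arange(1.75,-.01,-.125):
    x=.0415-.060*np.cos(t)+.007*np.sin(t)+.0125; z=.074+.060*np.sin(t)+.007*np.cos(t); L.append((c2w([x,.03,z]),M))
plan(L,.097)
```

```text
[-0.05, -4.5, 0.75] [0.003, -0.001, 0.001] tcp [0.62  0.183 0.243]
[-0.05, -5.23, 0.58] [0.003, -0.001, 0.001] tcp [0.613 0.18  0.245]
[-0.05, -5.98, 0.49] [0.003, -0.001, 0.001] tcp [0.606 0.178 0.245]
[-0.04, -6.74, 0.5] [0.003, -0.001, 0.001] tcp [0.599 0.176 0.245]
[-0.04, -7.48, 0.61] [0.003, -0.001, 0.001] tcp [0.592 0.173 0.244]
[-0.04, -8.21, 0.81] [0.003, -0.001, 0.001] tcp [0.585 0.171 0.242]
[-0.04, -8.91, 1.09] [0.003, -0.001, 0.001] tcp [0.579 0.169 0.239]
[-0.04, -9.57, 1.46] [0.003, -0.001, 0.001] tcp [0.572 0.166 0.236]
[-0.04, -10.17, 1.91] [0.003, -0.001, 0.001] tcp [0.567 0.164 0.231]
[-0.04, -10.72, 2.44] [0.003, -0.001, 0.001] tcp [0.562 0.163 0.226]
[-0.04, -11.19, 3.02] [0.003, -0.001, 0.001] tcp [0.557 0.161 0.22 ]
[-0.04, -11.59, 3.66] [0.003, -0.001, 0.001] tcp [0.553 0.16  0.213]
[-0.04, -11.91, 4.35] [0.003, -0.001, 0.001] tcp [0.55  0.159 0.207]
[-0.04, -12.13, 5.07] [0.003, -0.001, 0.001] tcp [0.548 0.158 0.199]
[-0.04, -12.27, 5.81] [0.003, -0.001, 0.001] tcp [0.547 0.158 0.192]
t 35.1 p [0.6627 0.1978 0.2504] j [ 0.13  0.38  1.48  0.    1.27 -0.2 ] F [-0.4  0.1 -0.1] w 0.007 g 0.0
```

>>> carry_out:
  travel:
    - [0,-2.5,0.2]
    - [0,-4.5,0.3]
    - [0,-5.2,0.2]
    - [0,-6.0,0.1]
    - [0,-6.7,0.1]
    - [0,-7.5,0.2]
    - [0,-8.2,0.4]
    - [0,-8.9,0.7]
    - [0,-9.6,1.1]
    - [0,-9.6,1.1]
  delta_rot:
    - [0,0,0]
    - [0,0,0]
    - [0,0,0]
    - [0,0,0]
    - [0,0,0]
    - [0,0,0]
    - [0,0,0]
    - [0,0,0]
    - [0,0,0]
    - [0,0,0]
  gripper: [255,255,255,255,255,255,255,255,255,255]

```text
t: 36.1
eef_pos: [0.5703, 0.1661, 0.2361]
tool_rot: [-0.001, 0.582, 0.813, -0.001]
contact_force: [-0.0, 0.1, 0.3]
gripper_width: 0.003
grasp_force: 0.0
```

Run:
```python
from h import *
M=Rt(CASE[2]); L=[]
for t in np.arange(.875,-.01,-.125):
    x=.0415-.060*np.cos(t)+.007*np.sin(t)+.0125; z=.074+.060*np.sin(t)+.007*np.cos(t); L.append((c2w([x,.03,z]),M))
plan(L,.097)
```

```text
[-0.04, 0.21, 0.06] [-0.002, -0.002, 0.0] tcp [0.572 0.166 0.236]
[-0.04, -0.39, 0.51] [-0.002, -0.002, 0.0] tcp [0.567 0.164 0.231]
[-0.04, -0.93, 1.03] [-0.002, -0.002, 0.0] tcp [0.562 0.163 0.226]
[-0.04, -1.41, 1.62] [-0.002, -0.002, 0.0] tcp [0.557 0.161 0.22 ]
[-0.04, -1.8, 2.27] [-0.002, -0.002, 0.0] tcp [0.553 0.16  0.213]
[-0.04, -2.11, 2.95] [-0.002, -0.002, 0.0] tcp [0.55  0.159 0.207]
[-0.04, -2.34, 3.67] [-0.002, -0.002, 0.0] tcp [0.548 0.158 0.199]
[-0.04, -2.47, 4.42] [-0.002, -0.002, 0.0] tcp [0.547 0.158 0.192]
t 36.1 p [0.5703 0.1661 0.2361] j [ 0.09  0.18  1.76  0.    1.2  -0.24] F [-0.   0.1  0.3] w 0.003 g 0.0
```

```bash
cat >> h.py <<'E'
def lidangle(n="top"):
    im=read_camera(n); hsv=cv2.cvtColor(im,cv2.COLOR_RGB2HSV); m=cv2.inRange(hsv,(20,130,120),(32,255,255))
    out=[]
    for t in np.arange(0,1.9,.1):
        u,v=proj(n,knob(t,-.03))[0]; p=m[int(v)-3:int(v)+5,int(u)-4:int(u)+5]; out.append((round(t,1),int((p>0).sum())))
    return out
E
python3 - <<'E'
from h import *
print(lidangle("top")); print(lidangle("side"))
E
```

```text
[(np.float64(0.0), 0), (np.float64(0.1), 0), (np.float64(0.2), 0), (np.float64(0.3), 0), (np.float64(0.4), 0), (np.float64(0.5), 2), (np.float64(0.6), 10), (np.float64(0.7), 17), (np.float64(0.8), 29), (np.float64(0.9), 43), (np.float64(1.0), 27), (np.float64(1.1), 14), (np.float64(1.2), 0), (np.float64(1.3), 0), (np.float64(1.4), 0), (np.float64(1.5), 0), (np.float64(1.6), 0), (np.float64(1.7), 0), (np.float64(1.8), 0)]
[(np.float64(0.0), 0), (np.float64(0.1), 0), (np.float64(0.2), 0), (np.float64(0.3), 0), (np.float64(0.4), 0), (np.float64(0.5), 4), (np.float64(0.6), 4), (np.float64(0.7), 4), (np.float64(0.8), 0), (np.float64(0.9), 0), (np.float64(1.0), 0), (np.float64(1.1), 0), (np.float64(1.2), 0), (np.float64(1.3), 0), (np.float64(1.4), 0), (np.float64(1.5), 0), (np.float64(1.6), 0), (np.float64(1.7), 0), (np.float64(1.8), 0)]
```

The lid follows (about 0.9 rad). Continuing down.

>>> carry_out:
  travel:
    - [0,-0.4,0.5]
    - [0,-0.9,1.0]
    - [0,-1.4,1.6]
    - [0,-1.8,2.2]
    - [0,-2.1,2.9]
    - [0,-2.3,3.6]
    - [0,-2.4,4.3]
    - [0,-2.4,4.6]
    - [0,-2.4,4.6]
  delta_rot:
    - [0,0,0]
    - [0,0,0]
    - [0,0,0]
    - [0,0,0]
    - [0,0,0]
    - [0,0,0]
    - [0,0,0]
    - [0,0,0]
    - [0,0,0]
  gripper: [255,255,255,255,255,255,255,255,255]

```text
t: 37.1
eef_pos: [0.5486, 0.1587, 0.1923]
tool_rot: [-0.001, 0.581, 0.814, -0.001]
contact_force: [-7.5, -1.3, 10.9]
gripper_width: 0.01
grasp_force: 5.5
```

Run:
```python
from h import *
plan([]); print([int(b) for a,b in lidangle("top")])
```

```text
t 37.1 p [0.5486 0.1587 0.1923] j [ 0.08  0.19  1.84  0.    1.12 -0.25] F [-7.5 -1.3 10.9] w 0.01 g 5.5
[42, 25, 17, 2, 0, 0, 0, 0, 2, 1, 0, 0, 0, 0, 0, 0, 0, 0, 0]
```

>>> carry_out:
  travel:
    - [0,0,-4]
    - [0,-1,-8]
    - [0,-3,-10]
    - [0,-5,-10]
    - [1,-7,-10]
    - [2,-8,-10]
    - [3,-8,-10]
    - [3,-8,-10]
    - [3,-8,-10]
    - [3,-8,-10]
  delta_rot:
    - [0,0,0]
    - [0,0,-0.1]
    - [0,0,-0.25]
    - [0,0,-0.4]
    - [0,0,-0.55]
    - [0,0,-0.7]
    - [0,0,-0.85]
    - [0,0,-1.0]
    - [0,0,-1.15]
    - [0,0,-1.3]
  gripper: [100,100,100,100,100,100,100,100,100,100]

```text
t: 38.15
eef_pos: [0.4635, 0.1612, 0.2909]
tool_rot: [-0.0, -0.033, 0.999, 0.001]
contact_force: [0.4, -0.1, 0.3]
gripper_width: 0.608
grasp_force: 0.0
```

Run:
```python
from h import *
print([int(b) for a,b in lidangle("side")])
for n in("side","top"):
    im=read_camera(n); hsv=cv2.cvtColor(im,cv2.COLOR_RGB2HSV); m=cv2.inRange(hsv,(20,130,120),(32,255,255))
    r=[]
    for t in np.arange(0,1.65,.1):
        u,v=proj(n,c2w([-.0554-.033*np.cos(t),.0167-.033*np.sin(t),.108]))[0].round().astype(int); r.append(int((m[v-2:v+3,u-2:u+3]>0).sum()))
    print(n,r)
M=Rt(CASE[2]+np.pi/2); p=c2w([-.056,-.0163,.111])
plan([(p+[0,0,.05],M),(p,M)])
```

```text
[63, 37, 20, 1, 0, 0, 0, 0, 0, 0, 0, 0, 0, 0, 0, 0, 0, 0, 0]
side [0, 0, 0, 0, 0, 0, 0, 0, 0, 0, 0, 0, 0, 0, 9, 14, 19]
top [0, 0, 0, 0, 0, 0, 0, 0, 0, 0, 0, 0, 1, 1, 5, 7, 11]
[-4.75, -6.61, 3.79] [0.001, -0.0, -0.273] tcp [0.515 0.098 0.253]
[-4.75, -6.62, 8.79] [0.001, -0.0, -0.273] tcp [0.515 0.098 0.203]
t 38.3 p [0.4635 0.1611 0.291 ] j [ 0.1  -0.13  1.97  0.    1.3  -1.52] F [-0.7  0.9  0.3] w 0.608 g 0.0
```

>>> carry_out:
  travel:
    - [-2,-3,0.3]
    - [-4.8,-6.6,0.3]
    - [-4.8,-6.6,3]
    - [-4.8,-6.6,6]
    - [-4.8,-6.6,8.7]
    - [-4.8,-6.6,8.7]
    - [-4.8,-6.6,8.7]
    - [-4.8,-6.6,8.7]
    - [-4.8,-6.6,8.7]
    - [-4.8,-6.6,8.7]
  delta_rot:
    - [0,0,-0.14]
    - [0,0,-0.273]
    - [0,0,-0.273]
    - [0,0,-0.273]
    - [0,0,-0.273]
    - [0,0,-0.273]
    - [0,0,-0.273]
    - [0,0,-0.273]
    - [0,0,-0.273]
    - [0,0,-0.273]
  gripper: [100,100,100,100,100,100,255,255,255,255]

```text
t: 39.3
eef_pos: [0.5155, 0.0982, 0.205]
tool_rot: [0.001, -0.165, 0.986, 0.0]
contact_force: [0.7, 0.1, -0.7]
gripper_width: 0.308
grasp_force: 0.0
```

>>> carry_out:
  travel:
    - [0,0,0]
    - [0,0,0]
    - [0,0,0]
    - [0,0,0]
    - [0,0,0]
  delta_rot:
    - [0,0,0]
    - [0,0,0]
    - [0,0,0]
    - [0,0,0]
    - [0,0,0]
  gripper: [255,255,255,255,255]

```text
t: 39.8
eef_pos: [0.5141, 0.1015, 0.2044]
tool_rot: [-0.001, -0.164, 0.986, 0.005]
contact_force: [-4.8, 15.4, 4.3]
gripper_width: 0.099
grasp_force: 12.0
```

Run:
```python
from h import *
M=Rt(CASE[2]+np.pi/2)
plan([(c2w([-.0554-.033*np.cos(t),.0167-.033*np.sin(t),.111]),M) for t in np.arange(1.6,-.01,-.16)])
```

```text
[-0.08, -0.37, 0.14] [0.011, 0.0, 0.001] tcp [0.516 0.098 0.203]
[0.45, -0.34, 0.14] [0.011, 0.0, 0.001] tcp [0.511 0.097 0.203]
[0.96, -0.23, 0.14] [0.011, 0.0, 0.001] tcp [0.506 0.096 0.203]
[1.45, -0.04, 0.14] [0.011, 0.0, 0.001] tcp [0.5   0.096 0.203]
[1.91, 0.23, 0.14] [0.011, 0.0, 0.001] tcp [0.495 0.098 0.203]
[2.31, 0.57, 0.15] [0.011, 0.0, 0.001] tcp [0.49  0.099 0.203]
[2.66, 0.96, 0.15] [0.011, 0.0, 0.001] tcp [0.486 0.102 0.203]
[2.94, 1.41, 0.15] [0.011, 0.0, 0.001] tcp [0.482 0.105 0.203]
[3.15, 1.9, 0.16] [0.011, 0.0, 0.001] tcp [0.478 0.109 0.203]
[3.27, 2.41, 0.16] [0.011, 0.0, 0.001] tcp [0.475 0.114 0.203]
[3.31, 2.93, 0.17] [0.011, 0.0, 0.001] tcp [0.473 0.119 0.203]
t 39.8 p [0.5141 0.1015 0.2044] j [-0.03  0.07  1.95  0.01  1.13 -1.93] F [-4.8 15.4  4.3] w 0.099 g 12.0
```

>>> carry_out:
  travel:
    - [0.4,0.3,0]
    - [0.8,0.4,0]
    - [1.5,0.7,0]
    - [2.0,1.0,0]
    - [2.5,1.5,0]
    - [2.9,2.0,0]
    - [3.1,2.6,0]
    - [3.2,3.3,0]
    - [3.3,3.5,0]
    - [3.3,3.5,0]
  delta_rot:
    - [0,0,0]
    - [0,0,0]
    - [0,0,0]
    - [0,0,0]
    - [0,0,0]
    - [0,0,0]
    - [0,0,0]
    - [0,0,0]
    - [0,0,0]
    - [0,0,0]
  gripper: [255,255,255,255,255,255,255,255,255,255]

```text
t: 40.8
eef_pos: [0.4714, 0.12, 0.2043]
tool_rot: [-0.002, -0.165, 0.986, -0.0]
contact_force: [-4.1, -3.2, 4.0]
gripper_width: 0.101
grasp_force: 12.0
```

>>> carry_out:
  travel:
    - [0,0,0]
    - [0,0,0]
    - [0,0,0]
    - [0,0,0]
    - [0,0,0]
  delta_rot:
    - [0,0,0]
    - [0,0,0]
    - [0,0,0]
    - [0,0,0]
    - [0,0,0]
  gripper: [120,120,120,120,120]

```text
t: 41.3
eef_pos: [0.4727, 0.1205, 0.2043]
tool_rot: [0.0, -0.165, 0.986, 0.001]
contact_force: [-0.7, 0.8, 0.7]
gripper_width: 0.49
grasp_force: 0.0
```

>>> carry_out:
  travel:
    - [0,0,-4]
    - [0,0,-8]
    - [0,0,-12]
    - [0,0,-16]
    - [0,0,-20]
    - [0,4,-22]
    - [0,8,-22]
    - [0,12,-22]
    - [0,12,-22]
  delta_rot:
    - [0,0,0]
    - [0,0,0]
    - [0,0,0]
    - [0,0,0]
    - [0,0,0]
    - [0,0,0]
    - [0,0,0]
    - [0,0,0]
    - [0,0,0]
  gripper: [120,120,120,120,120,120,120,120,120]

```text
t: 42.2
eef_pos: [0.4322, 0.2367, 0.4249]
tool_rot: [0.0, -0.168, 0.986, 0.001]
contact_force: [0.3, -0.1, -1.0]
gripper_width: 0.528
grasp_force: 0.0
```

Run:
```python
from h import *
print([int(b) for a,b in lidangle("side")],[int(b) for a,b in lidangle("top")])
for n in("side","top"):
    im=read_camera(n); hsv=cv2.cvtColor(im,cv2.COLOR_RGB2HSV); m=cv2.inRange(hsv,(20,130,120),(32,255,255))
    r=[]
    for t in np.arange(-.1,1.65,.1):
        u,v=proj(n,c2w([-.0556-.033*np.cos(t),.0199-.033*np.sin(t),.108]))[0].round().astype(int); r.append(int((m[v-2:v+3,u-2:u+3]>0).sum()))
    print(n,r)
    a=cv2.imread(f"pics/{'s1' if n=='side' else 't1'}_raw.png").astype(int)[:,:,::-1]; b=im.astype(int)
    d=(abs(a-b).max(2)>60); cs=(slice(195,295),slice(185,265)) if n=="side" else (slice(145,205),slice(158,235))
    print(n,"case diff px",d[cs].sum(), "cutout shut ref")
plan([])
t=read_camera("top")
for y in (.075,-.02,-.075):
    print(y,[int(cv2.getRectSubPix(t,(1,1),tuple(map(float,proj("top",c2w([x,y,.06],STAND))[0]))).mean()) for x in np.arange(-.014,.0141,.002)])
```

```text
[63, 36, 20, 1, 0, 0, 0, 0, 0, 0, 0, 0, 0, 0, 0, 0, 0, 0, 0] [42, 25, 16, 2, 0, 0, 0, 0, 2, 1, 0, 0, 0, 0, 0, 0, 0, 0, 0]
side [23, 23, 23, 20, 20, 15, 8, 4, 0, 0, 0, 0, 0, 0, 0, 0, 0, 0]
side case diff px 250 cutout shut ref
top [6, 14, 15, 12, 3, 1, 0, 0, 0, 0, 0, 0, 0, 0, 0, 0, 0, 0]
top case diff px 1 cutout shut ref
t 42.4 p [0.4339 0.2331 0.4243] j [ 0.26 -0.21  1.8   0.    1.55 -1.64] F [ 0.4 -0.2 -1. ] w 0.531 g 0.0
0.075 [98, 96, 86, 77, 107, 169, 215, 221, 195, 137, 99, 85, 78, 75, 65]
-0.02 [111, 111, 114, 116, 144, 189, 222, 221, 192, 127, 116, 115, 114, 114, 113]
-0.075 [92, 94, 91, 90, 133, 190, 223, 219, 184, 107, 88, 88, 89, 91, 94]
```

Run:
```python
from h import *
t=read_camera("side")
for y in (.073,0,-.010,-.09):
    print(y,[int(cv2.getRectSubPix(t,(1,1),tuple(map(float,proj("side",c2w([-.001,y,z],STAND))[0]))).mean()) for z in np.arange(.040,.081,.002)])
```

```text
0.073 [60, 61, 66, 73, 78, 84, 85, 86, 95, 131, 181, 213, 213, 194, 175, 185, 208, 216, 219, 219, 221]
0 [252, 254, 254, 254, 254, 254, 254, 254, 254, 253, 252, 253, 254, 254, 254, 254, 254, 254, 252, 239, 208]
-0.01 [254, 254, 254, 254, 254, 254, 253, 252, 253, 254, 254, 254, 254, 254, 254, 254, 250, 223, 184, 182, 202]
-0.09 [221, 224, 231, 241, 249, 254, 254, 254, 254, 254, 254, 254, 251, 226, 189, 159, 144, 141, 141, 140, 140]
```

```bash
python3 -c "
from cell import workorder
print(workorder.job_done())"
```

```text
the job is handed in; nothing more can be done
None
```

I handed the job in at about 42 s: my last camera checks showed all three reels on the spindle in both forks, the lid shut and the latch back over it, but the hand-in returned no verdict.

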